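# Check the rebuilt valve bodies under the inspection scope

## Task

Turn the scope's focus knob clockwise until its yellow pointer lines up with the green mark, and leave it there while you check every valve body present, in the order yellow, blue, red cap (yellow or blue may be missing). Hold each valve upright before the lens for a second with the middle of its brass port at the focus point and facing the lens, then turn it and hold its black port there in the same way, then stand it upright in the blue tray. When all are in the tray, turn the pointer back to the white mark, and leave the hammer, the rotor and the grease pot where they are.

Things in the scene. Friction and masses are not known exactly. Their poses are not given: they have to be found in the camera images.
- scope: bench inspection scope, fixed: white housing 170 x 140 mm (x, y), 85 mm high, knob on top. Black lens barrel 48 mm across sticks out 40 mm from its side y = -70 mm, looks along the scope's own -y (roughly to the robot's right), axis 72 mm up. Grey foot plate 200 mm wide, 12 mm thick, from y = -185 to +75 mm, runs out under the lens. Origin at bench level under the middle of the housing
- focus_point (a point): the point in the air where the scope sees sharply: on the lens axis, 72 mm above the bench and 39 mm in front of the lens glass, straight above the crossing of the orange lines on the foot plate
- lens_glass (a point): middle of the lens glass at the end of the barrel; from here the lens looks towards focus_point
- focus (a joint): angle of the focus knob, rad: grows clockwise seen from above, from stop to stop 0 to 4.0; stays where it is left (friction about 0.05 N m)
- knob_grip (a point): on the vertical axis of the focus knob on top of the scope, at the height to grip. The knob is a black bar 56 mm long, 14 mm thick, its top 12 mm above this point, on a black disc 68 mm across (top 20 mm below this point). The point's x axis points along the bar to the pointer; grip across the bar
- knob_pointer (a point): yellow pointer at the rim of the knob, 36 mm from the knob's axis; it goes round with the knob, at the end of the bar that bears the yellow stripe
- green_mark (a point): inner end of the green index mark on the dial round the knob, 36 mm from the knob's axis. It stays put during the job; it lies 1.6 to 2.8 rad clockwise of the white mark and the knob reaches it going clockwise from its start
- white_mark (a point): inner end of the white park mark on the dial, 36 mm from the knob's axis; the pointer stands there at joint value 0.4
- tray: blue tray for checked valves, fixed, outer 130 x 370 mm (x, y), walls 22 mm high and 5 mm thick, floor 5 mm thick; origin at bench level under its centre
- valve_yellow: loose valve body with a yellow cap, 0.3 to 0.65 kg, standing: square steel foot flange 70 x 70 x 12 mm, above it a grey body 44 x 44 mm up to 96 mm (top 17 mm is the cap). Origin at the centre of its underside, z up. Brass port on its +x face, black port on its +y face (a quarter turn apart), both 40 mm above the underside. May be absent
- valve_yellow_brass (a point): centre of the brass port (22 mm across) in the middle of the +x face of the yellow-capped valve, 22 mm from its axis, 40 mm above its underside
- valve_yellow_black (a point): centre of the black port (28 mm across) in the middle of the +y face of the yellow-capped valve, 22 mm from its axis, 40 mm above its underside
- valve_blue: loose valve body with a blue cap, 0.3 to 0.65 kg, standing: square steel foot flange 70 x 70 x 12 mm, above it a grey body 44 x 44 mm up to 96 mm (top 17 mm is the cap). Origin at the centre of its underside, z up. Brass port on its +x face, black port on its +y face (a quarter turn apart), both 40 mm above the underside. May be absent
- valve_blue_brass (a point): centre of the brass port (22 mm across) in the middle of the +x face of the blue-capped valve, 22 mm from its axis, 40 mm above its underside
- valve_blue_black (a point): centre of the black port (28 mm across) in the middle of the +y face of the blue-capped valve, 22 mm from its axis, 40 mm above its underside
- valve_red: loose valve body with a red cap, 0.3 to 0.65 kg, standing: square steel foot flange 70 x 70 x 12 mm, above it a grey body 44 x 44 mm up to 96 mm (top 17 mm is the cap). Origin at the centre of its underside, z up. Brass port on its +x face, black port on its +y face (a quarter turn apart), both 40 mm above the underside. Always there
- valve_red_brass (a point): centre of the brass port (22 mm across) in the middle of the +x face of the red-capped valve, 22 mm from its axis, 40 mm above its underside
- valve_red_black (a point): centre of the black port (28 mm across) in the middle of the +y face of the red-capped valve, 22 mm from its axis, 40 mm above its underside
- mallet: bystander: orange-handled hammer about 220 mm long lying on the bench; origin on its underside near its middle
- rotor: bystander: dark toothed rotor 100 mm across, 55 mm high with a steel hub; origin at the centre of its underside
- grease_pot: bystander: white grease pot 72 mm across, 80 mm high, red lid; origin at the centre of its underside
Things that resemble listed ones, but are neither listed nor needed, are in the scene too. What is shaped like the valve_red but purple is not meant.

How it is judged (in metres and radians):
On the way, in this order (a step that is already met when the one before it is completed fails the run):
1. the focus knob's yellow pointer is set to the green mark (horizontal distance between knob_pointer and green_mark below 0.005 m), for 0.4 s.
2. the yellow-capped valve's brass port is held at the focus point, facing the lens (only if this valve is there) (distance between valve_yellow_brass and focus_point below 0.014 m and angle between the x axis of valve_yellow and the y axis of scope, either way round below 0.25 rad and angle between valve_yellow's own z axis and vertical below 0.25 rad), for 0.5 s.
3. the yellow-capped valve's black port is held at the focus point, facing the lens (only if this valve is there) (distance between valve_yellow_black and focus_point below 0.014 m and angle between the y axis of valve_yellow and the y axis of scope, either way round below 0.25 rad and angle between valve_yellow's own z axis and vertical below 0.25 rad), for 0.5 s.
4. the blue-capped valve's brass port is held at the focus point, facing the lens (only if this valve is there) (distance between valve_blue_brass and focus_point below 0.014 m and angle between the x axis of valve_blue and the y axis of scope, either way round below 0.25 rad and angle between valve_blue's own z axis and vertical below 0.25 rad), for 0.5 s.
5. the blue-capped valve's black port is held at the focus point, facing the lens (only if this valve is there) (distance between valve_blue_black and focus_point below 0.014 m and angle between the y axis of valve_blue and the y axis of scope, either way round below 0.25 rad and angle between valve_blue's own z axis and vertical below 0.25 rad), for 0.5 s.
6. the red-capped valve's brass port is held at the focus point, facing the lens, with the knob at the green mark (distance between valve_red_brass and focus_point below 0.014 m and angle between the x axis of valve_red and the y axis of scope, either way round below 0.25 rad and angle between valve_red's own z axis and vertical below 0.25 rad and horizontal distance between knob_pointer and green_mark below 0.005 m), for 0.5 s.
7. the red-capped valve's black port is held at the focus point, facing the lens, with the knob at the green mark (distance between valve_red_black and focus_point below 0.014 m and angle between the y axis of valve_red and the y axis of scope, either way round below 0.25 rad and angle between valve_red's own z axis and vertical below 0.25 rad and horizontal distance between knob_pointer and green_mark below 0.005 m), for 0.5 s.
At the end, for the whole second after the job is handed in: the knob's pointer is within 5 mm of the white mark, and every valve present stands upright (within 0.1 rad), flat on the tray's floor, inside its walls and at rest (horizontal distance between knob_pointer and white_mark below 0.005 m and x of valve_yellow in the frame of tray between -0.06 and 0.06 m and y of valve_yellow in the frame of tray between -0.18 and 0.18 m and z of each of valve_yellow, valve_blue, valve_red in the frame of tray below 0.012 m and angle between each of valve_yellow, valve_blue, valve_red's own z axis and vertical below 0.1 rad and linear speed of each of valve_yellow, valve_blue, valve_red below 0.03 m/s and x of valve_blue in the frame of tray between -0.06 and 0.06 m and y of valve_blue in the frame of tray between -0.18 and 0.18 m and x of valve_red in the frame of tray between -0.06 and 0.06 m and y of valve_red in the frame of tray between -0.18 and 0.18 m); the robot touches nothing.
It fails at once if the hammer, the rotor or the grease pot is moved more than 30 mm (distance of any of mallet, rotor, grease_pot from where it was at the start of the episode above 0.03 m).
Of valve_yellow, valve_blue only 1 to 2 are there at a start; the rules pass over those that are not, and their reading is None.
At some moment in a run one of valve_yellow, valve_blue, valve_red may be knocked a few centimetres aside while the robot is not near it.
It also fails if it takes over 210 s, if anything falls off the work surface, if the arm or the gripper's body presses on something with over 40 N, if the wrist force passes 120 N, or if a joint passes its speed limit or range.

## Robot

A 6-joint arm with a two-finger parallel gripper is mounted at the origin on the work surface. World frame = base frame: x ahead of the robot, y to its left, z up, the work surface at z = 0. Lengths are in mm, angles in rad, forces in N, time in s.
With the tool pointing down it reaches from about 275 to 850 mm from the base axis. Payload 5.2 kg.
Tool frame: the origin (TCP) lies on the centre line of the jaws, within the pads' length; the fingertips stand 19 mm ahead of it and the grasp point (between the pads) is the TCP; z points along the fingers, y is the line along which they close (so a half turn about z gives the same grasp; the last joint's range is limited). The gripper opens to 85 mm and grips with 20 to 120 N. Pads are 22 mm wide; open, the fingers measure 114 mm over their backs; the gripper's body (76 mm by 85 mm) begins 54 mm behind the grasp point. The pads swing forward as they close: fully open they stand 13 mm farther back than shut.
Start: joints at [-1.52, 0.259, 1.535, -0, 1.348, -0.203], TCP at [138.117, -532.38, 218.81] pointing down, gripper open.
Joint ranges: [-3.14, 3.14], [-0.91, 2.08], [0.19, 2.58], [-1.22, 4.36], [0.22, 2.71], [-3.12, 3.12]. Speed limits (rad/s): [2.57, 2.57, 3.14, 3.14, 3.14, 3.14].

## Interface

Orientations are given as a unit quaternion [w, x, y, z].
In Python, from station import env gives the robot as it stands.
- The arm moves only by the tool carry_out, never from a script. Its argument "deltas" is a list that holds one entry, the list of rows, each a list of 4 numbers: the shift along the tool's x, y, z in mm, then the turn about the tool's z in degrees. In form: [[[x, y, z, roll], ...]]. A call has 1 to 8 rows; each row is the pose to reach, as a shift and turn from the pose commanded when the call began, along the tool's axes at that moment; what a row does not reach only later rows make up. A row lasts 1/8 s, in which the tool goes at most 62.5 mm and 10.7 degrees, less where a joint would pass 70% of its speed; a pose out of reach is approached as far as the arm can. A call with a gripper value outside its range is refused whole. "grip" is the finger opening in mm, from 0 to 85.4, set as the call begins (left out, the last holds). The fingers move at their own pace and stop on an object; "squeeze" is the grip in N (left out, the last holds). Time passes only in rows, so rows that repeat a pose let the fingers close. It gives the time, the measured TCP pose, the force, the opening and the grip force at its end, in the units of the state.
- env.state(): the state, without advancing time (a new reading comes with each control period).
- env.read_camera(name): name is "scene" or "top"; returns the picture (420x560x3 uint8, red, green, blue); there is no depth.
- env.calibration(name): a dict with "intrinsics" (3x3 intrinsics, pixels), "R" (3x3) and "t" (3): a world point X has camera coordinates R X + t. Camera axes: x right, y down, z forward; pixel columns grow to the right and rows downward; lengths in mm; the calibration is good to about 2 mm. A picture is of the moment at which its call begins. calibration takes no time and is no camera call.
- env.finish_job(): hands the job in; it is judged then, once.
The state is a dict: "t": time; "qpos": joint angles; "qd": joint speeds; "tau": joint torques, N m; "eef_pos": TCP position; "tcp_rot": TCP orientation; "wrist_force": force on the tool from outside, world axes, zero at the start; "wrist_torque": the same for the moment, N m; "opening": opening from 0.0 (shut) to 1.0 (fully open); "finger_force": force on a finger pad.
Only numpy, scipy, OpenCV 4.12 (cv2) and the standard library are available. Lean on these libraries where they do the work, as an engineer would, in place of code of your own. Each camera call takes 0.05 s, during which the arm holds its last target. There are 200 camera calls.

## Working session

There is one attempt and no reset: what is moved stays moved. The work goes in short steps, Python scripts to look and compute and a tool call to move; the robot and the scene stay as the last step left them, time stands still between calls to the robot, and variables do not carry over. Pictures are saved under pics/ and viewed, at most 15 in all, crops included, and the job is handed in when it is done.

Besides the shell and the picture viewer there is one more tool, called after "Request:" by a JSON object that holds its "op" and its "data". carry_out: Moves the arm, as the interface text tells. Its arguments: {"type":"object","properties":{"deltas":{"type":"array"},"grip":{"type":"number"},"squeeze":{"type":"number"}},"required":["deltas"]}

```bash
mkdir -p pics; ls; python3 - <<'E'
from station import env
import cv2
for n in ("scene","top"):
    im=env.read_camera(n)
    cv2.imwrite(f"pics/{n}0.png",cv2.resize(im[:,:,::-1],(800,600),interpolation=cv2.INTER_CUBIC))
    c=env.calibration(n); print(n,c["intrinsics"],c["R"],c["t"])
print(env.state())
E
```

```text
pics
scene [[433.59835032   0.         283.70228738]
 [  0.         433.59835032 208.06045473]
 [  0.           0.           1.        ]] [[-0.41076897  0.91173534  0.00274239]
 [ 0.70913981  0.32138016 -0.62756316]
 [-0.57305286 -0.25583873 -0.77856083]] [ 287.46468381 -286.70541303 1583.55860327]
top [[446.00882203   0.         274.23976283]
 [  0.         446.00882203 213.58518739]
 [  0.           0.           1.        ]] [[ 0.01417883 -0.99953941 -0.02683139]
 [-0.99483964 -0.01140586 -0.10081663]
 [ 0.10046416  0.0281224  -0.99454315]] [ -44.04416484  523.47475782 1138.38829558]
{'t': 0.1, 'qpos': array([-1.51980445e+00,  2.59284293e-01,  1.53599052e+00, -8.65612550e-06,
        1.34795942e+00, -2.02818830e-01]), 'qd': array([-0.00090139, -0.00100355, -0.00358449,  0.0002035 , -0.00187799,
        0.00047363]), 'tau': array([ 2.05115670e-03, -4.46974075e+01, -2.91247237e+01, -3.34505112e-04,
        6.28011388e-03, -2.42667880e-06]), 'eef_pos': array([ 138.0861572 , -531.87925598,  218.04341933]), 'tcp_rot': array([-8.18744804e-04,  9.91957861e-01,  1.26565901e-01,  5.80409841e-05]), 'wrist_force': array([ 0.39903236, -0.02660909,  0.13622953]), 'wrist_torque': array([0.02472808, 0.00924755, 0.02698416]), 'finger_force': 0.0, 'opening': 0.9985712720677645}
```

View pics/scene0.png

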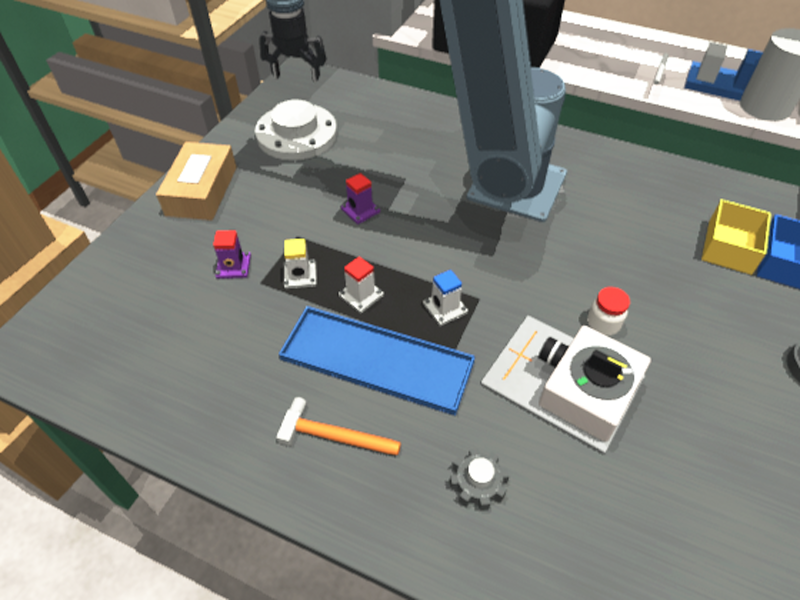

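View pics/top0.png

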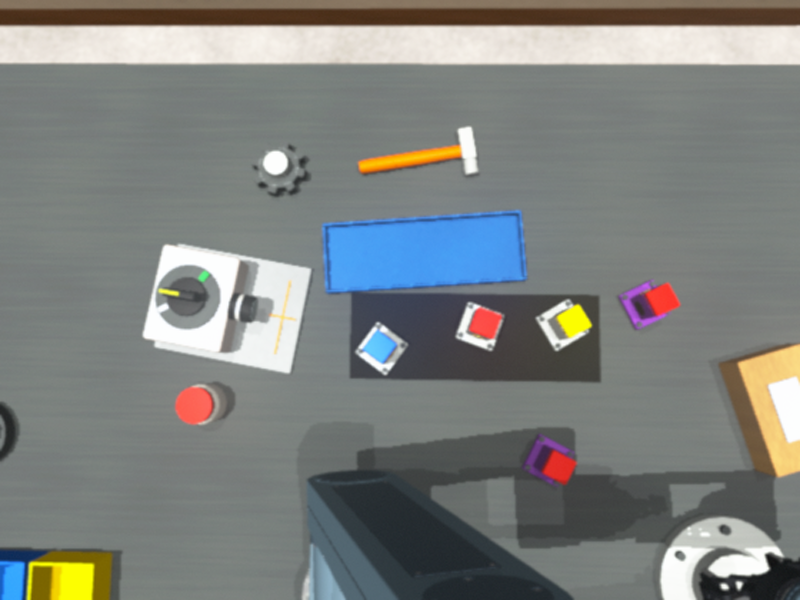

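The pictures show three valves on the black mat. In top view (800x600) they are yellow (572,320), red (483,325) and blue (380,347). The purple ones at (650,303) and (553,462) are decoys because of their body colour. The scope is at (195,298), the lens faces right, and the focus cross is at (285,318). Enlarged crops come next.

```bash
cat > h.py <<'E'
from station import env
import cv2, numpy as np
def crop(im,c0,r0,w,h,s):
    return cv2.resize(im[r0:r0+h,c0:c0+w,::-1],None,fx=s,fy=s,interpolation=cv2.INTER_CUBIC)
def ray(cam,px):
    c=env.calibration(cam);K,R,t=[np.array(c[k],float) for k in("intrinsics","R","t")]
    return -R.T@t, R.T@np.linalg.solve(K,[px[0],px[1],1.])
def at(cam,px,z):
    o,d=ray(cam,px); return o+d*(z-o[2])/d[2]
def proj(cam,X):
    c=env.calibration(cam);K,R,t=[np.array(c[k],float) for k in("intrinsics","R","t")]
    p=K@(R@np.array(X,float)+t); return p[:2]/p[2]
def tri(px_s,px_t):
    (a,u),(b,v)=ray("scene",px_s),ray("top",px_t)
    u/=np.linalg.norm(u);v/=np.linalg.norm(v)
    s=np.linalg.lstsq(np.c_[u,-v],b-a,rcond=None)[0]
    p,q=a+s[0]*u,b+s[1]*v
    return (p+q)/2,np.linalg.norm(p-q)
E
python3 - <<'E'
from h import *
t=env.read_camera("top");s=env.read_camera("scene")
cv2.imwrite("pics/k.png",crop(t,95,165,130,100,6))       # scope
cv2.imwrite("pics/v.png",np.vstack([crop(t,240,195,190,75,4),crop(s,180,155,190,75,4)]))
E
```

```text
(no output)
```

View pics/k.png

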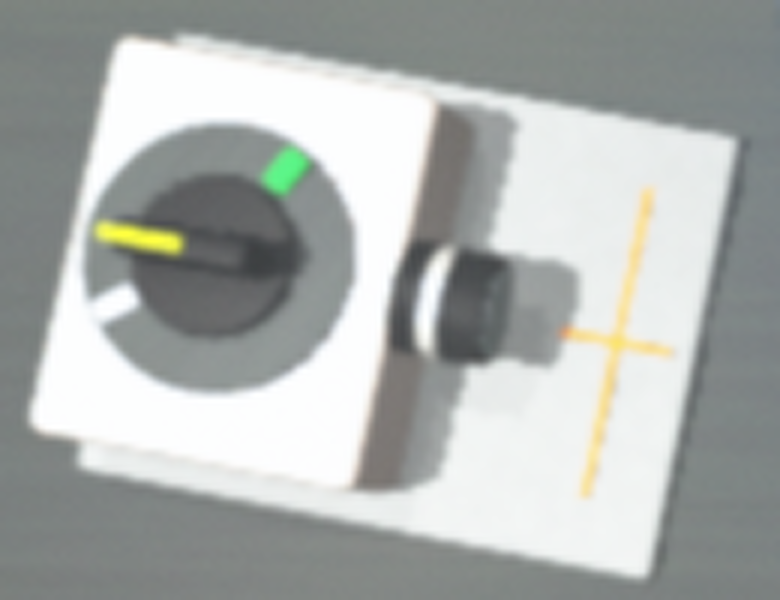

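View pics/v.png

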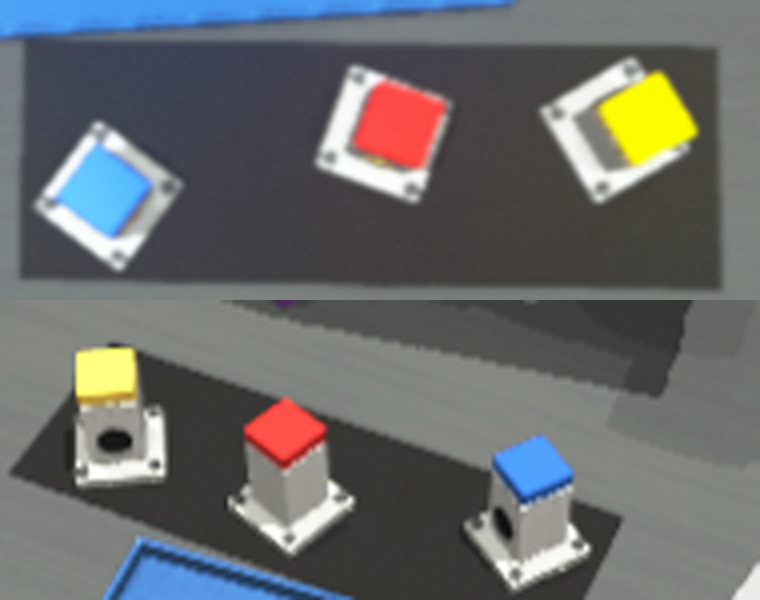

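Top view is x up, y left. In the crop, white to green is about 154° clockwise, and the pointer has about 121° to go. Port directions:
- **Yellow:** black faces up-left, brass up-right.
- **Red:** brass faces down (a brass glint shows at (375,160)), black faces right.
- **Blue:** black faces up-right, brass down-right.

The purple decoys are outside the mat. Next I compute the poses.

```bash
cat > pose.py <<'E'
from h import *
k=lambda p:(p[0]/6+95-5/12,p[1]/6+165-5/12)
v=lambda p:(p[0]/4+240-3/8,p[1]/4+195-3/8)
w=lambda p:(p[0]/1.42857-.15,p[1]/1.42857-.15)
T=lambda f,ps,z:np.array([at("top",f(p),z)[:2] for p in ps])
deg=lambda d:np.degrees(np.arctan2(d[1],d[0]))
E
python3 - <<'E'
from pose import *
np.set_printoptions(precision=1,suppress=True)
c=T(k,[(618,343),(650,190),(587,497),(563,333),(673,352)],12)
print("cross",c[0],"x-ax",deg(c[1]-c[2]),"y-ax",deg(c[3]-c[4]))
h=T(k,[(120,38),(438,98),(355,488),(32,430)],85);print("housing c",h.mean(0),deg(h[0]-h[3]),deg(h[0]-h[1]),np.linalg.norm(h[0]-h[1]),np.linalg.norm(h[0]-h[3]))
d=T(k,[(220,258),(278,187),(136,297)],85);print("dial",d[0],"green",deg(d[1]-d[0]),"white",deg(d[2]-d[0]),np.linalg.norm(d[1:]-d[0],axis=1))
for z in (105,120):
  y=T(k,[(95,230),(183,243)],z);print("ptr",deg(y[0]-y[1]),y)
for n,cs in dict(yellow=[(543,110),(632,58),(692,148),(600,203)],red=[(352,64),(452,102),(414,203),(316,165)],blue=[(98,121),(183,185),(120,270),(35,205)]).items():
  q=T(v,cs,12);e=[q[1]-q[0],q[2]-q[3],];f=[q[0]-q[3],q[1]-q[2]]
  print(n,q.mean(0),"right-edge dir",deg(e[0]),deg(e[1]),"up-edge dir",deg(f[0]),deg(f[1]),[round(float(np.linalg.norm(a)),1) for a in e+f])
q=T(w,[(323,224),(522,211),(526,281),(328,293)],22);print("tray",q.mean(0),deg(q[0]-q[1]),deg(q[0]-q[3]),q)
print("pot",at("top",w((196,405)),80),"ham",at("top",w((360,165)),15),at("top",w((475,170)),15),"rot",at("top",w((276,163)),55))
s=env.state();from scipy.spatial.transform import Rotation as Ro
print(Ro.from_quat(s["tcp_rot"],scalar_first=True).as_matrix())
E
```

```text
cross [501.3 165.9] x-ax -9.848411434483012 y-ax 80.9340997048009
housing c [527.4 312.2] -9.787795863224117 79.8555465440915 137.9364852819847 167.84841464717942
dial [529.  319.1] green -37.435953027027146 white 115.85034079466743 [37.9 38.4]
ptr 82.28890667318545 [[537.8 364.3]
 [532.8 327.6]]
ptr 82.28890667318551 [[536.  358.3]
 [531.1 322.1]]
yellow [ 493.7 -350.1] right-edge dir -59.0952720108035 -58.62579783948156 up-edge dir 31.09688592460183 32.9838052236789 [68.0, 70.3, 70.4, 69.9]
red [ 489.3 -198.2] right-edge dir -110.39245992050347 -110.57082846836724 up-edge dir -19.279316820014326 -20.555038679407712 [69.9, 68.3, 70.8, 71.0]
blue [446.5 -18.7] right-edge dir -126.23521935306542 -126.38411639286186 up-edge dir -35.97142757917804 -35.86798844795397 [70.0, 70.2, 68.9, 69.1]
tray [623.9 -95.7] 94.25342152797533 5.5182193942619 [[ 675.2   93.5]
 [ 702.6 -275.5]
 [ 572.  -281.9]
 [ 545.9   81. ]]
pot [341.5 297.6  80. ] ham [790.8  27.2  15. ] [ 782.4 -189.4   15. ] rot [780.7 178.1  55. ]
[[ 1.   0.3 -0. ]
 [ 0.3 -1.   0. ]
 [ 0.  -0.  -1. ]]
```

```bash
python3 - <<'E'
from h import *
s=env.read_camera("scene"); cv2.imwrite("pics/ks.png",crop(s,375,220,85,75,8))
E
```

```text
(no output)
```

View pics/ks.png

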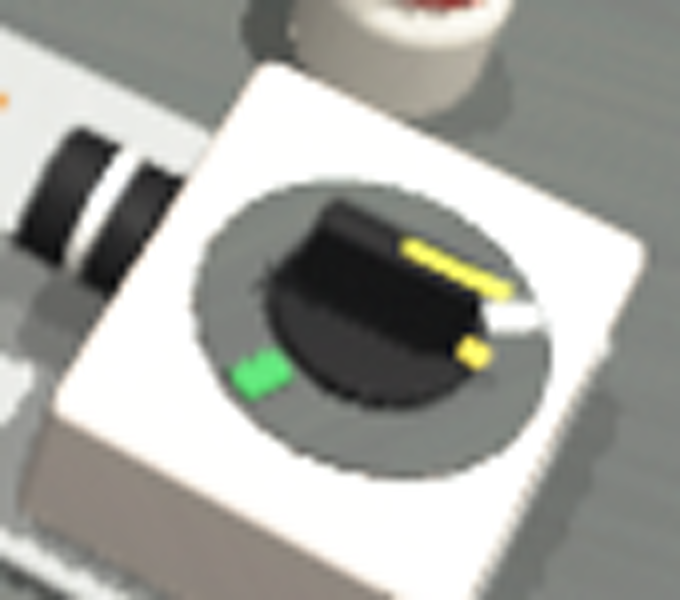

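The scene crop shows the stripe on the bar top from (405,247) to (512,290), the rim pointer at (475,352), green at (262,372) and white at (512,317).

```bash
python3 - <<'E'
from pose import *
np.set_printoptions(precision=1,suppress=True)
ks=lambda p:(p[0]/8+375-.44,p[1]/8+220-.44)
print("stripe inner",tri(ks((405,247)),k((183,243))))
print("stripe outer",tri(ks((512,290)),k((95,230))))
print("dial centre",tri(ks((373,330)),k((220,258))))
print("green",tri(ks((285,365)),k((278,187))))
for n in (-95.7,):
  a=np.radians(94.3-90)
E
```

```text
stripe inner (array([529.8, 316.2, 133.2]), np.float64(2.030156887690664))
stripe outer (array([534.3, 350.2, 136.6]), np.float64(2.709576357681942))
dial centre (array([529.3, 318.1,  84.7]), np.float64(2.1246912366114157))
green (array([558.5, 294.1,  90.1]), np.float64(0.5094557927983775))
```

```bash
cat > go.py <<'E'
import sys,numpy as np
from station import env
from scipy.spatial.transform import Rotation as Ro
def rel(x,y,z,psi):
    s=env.state();M=Ro.from_quat(s["tcp_rot"],scalar_first=True).as_matrix()
    p0=np.degrees(np.arctan2(M[1,0],M[0,0]))
    d=M.T@(np.array([x,y,z])-s["eef_pos"]); r=(p0-psi+180)%360-180
    print("t%.1f pos"%s["t"],s["eef_pos"].round(1),"psi %.1f q6 %.0f"%(p0,np.degrees(s["qpos"][5])),"op %.2f F%.0f"%(s["opening"],s["finger_force"]),"->",d.round(1),"roll %.1f"%r)
if __name__=="__main__":
    a=list(map(float,sys.argv[1:]))
    for i in range(0,len(a),4): rel(*a[i:i+4])
E
python3 go.py 529 318.5 200 82.3
```

```text
t0.2 pos [ 138.1 -532.1  218.4] psi 14.5 q6 -12 op 1.00 F0 -> [ 592.  -725.2   19.1] roll -67.8
```

Request:
{"op": "carry_out", "data": {"deltas": [[[39, -48, 1, -4], [79, -97, 2, -9], [118, -145, 4, -14], [158, -193, 5, -18], [197, -242, 6, -23], [237, -290, 7, -27], [276, -338, 9, -32], [316, -387, 10, -36]]], "grip": 85, "squeeze": 40}}

```text
t: 1.25
eef_pos: [347.0, -77.4, 209.1]
tcp_rot: [0.001, 0.904, 0.428, 0.0]
wrist_force: [1.6, -0.4, 0.3]
opening: 0.997
finger_force: 0.0
```

```bash
python3 go.py 529 318.5 200 82.3
```

```text
t1.2 pos [347.  -77.4 209.1] psi 50.6 q6 9 op 1.00 F0 -> [ 421.5 -110.3    9.1] roll -31.7
```

Request:
{"op": "carry_out", "data": {"deltas": [[[53, -14, 1, -4], [107, -28, 2, -8], [160, -42, 3, -12], [214, -56, 4, -16], [267, -70, 5, -20], [321, -84, 7, -24], [374, -98, 8, -28], [421, -110, 9, -32]]]}}

```text
t: 2.25
eef_pos: [529.6, 317.8, 199.5]
tcp_rot: [-0.0, 0.751, 0.661, -0.0]
wrist_force: [-0.1, -1.0, 0.3]
opening: 0.992
finger_force: 0.0
```

```bash
python3 go.py 529 318.5 126 82.3; python3 - <<'E'
from h import *
t=env.read_camera("top");s=env.read_camera("scene")
a=crop(t,95,165,130,100,4);b=crop(s,355,200,125,100,4);b=cv2.resize(b,(b.shape[1]*a.shape[0]//b.shape[0],a.shape[0]))
cv2.imwrite("pics/k2.png",np.hstack([a,b])[:,:800])
E
```

```text
t2.2 pos [529.6 317.8 199.5] psi 82.7 q6 28 op 0.99 F0 -> [ 0.6 -0.7 73.5] roll 0.4
```

Request:
{"op": "carry_out", "data": {"deltas": [[[0, 0, 20, 0], [0, 0, 40, 0], [0, 0, 55, 0], [0, 0, 65, 0], [0, 0, 73, 0], [0, 0, 73, 0]]]}}

```text
t: 3.1
eef_pos: [528.9, 315.6, 126.5]
tcp_rot: [-0.0, 0.752, 0.66, -0.0]
wrist_force: [0.6, -0.3, -0.4]
opening: 1.0
finger_force: 0.0
```

Request:
{"op": "carry_out", "data": {"deltas": [[[0, 0, 0, 0], [0, 0, 0, 0], [0, 0, 0, 0], [0, 0, 0, 0], [0, 0, 0, 0], [0, 0, 0, 0], [0, 0, 0, 0], [0, 0, 0, 0]]], "grip": 0, "squeeze": 40}}

```text
t: 4.1
eef_pos: [529.1, 315.8, 126.8]
tcp_rot: [0.0, 0.752, 0.66, 0.0]
wrist_force: [-0.1, 0.0, -0.6]
opening: -0.003
finger_force: 0.0
```

```bash
python3 go.py 529 318.5 126 82.3; python3 - <<'E'
from station import env
s=env.state();print(s["wrist_force"],s["wrist_torque"],s["opening"]*85.4)
E
```

```text
t4.1 pos [529.1 315.8 126.8] psi 82.5 q6 28 op -0.00 F0 -> [ 2.6 -0.5  0.8] roll 0.2
[-0.10557236  0.03459834 -0.63773285] [ 0.00575037 -0.00343911  0.0853333 ] -0.24021631917267838
```

```bash
python3 - <<'E'
from h import *
s=env.read_camera("scene"); t=env.read_camera("top")
cv2.imwrite("pics/k3.png",np.hstack([crop(s,370,185,95,110,4),crop(t,95,165,100,110,4)]))
E
```

```text
(no output)
```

View pics/k3.png

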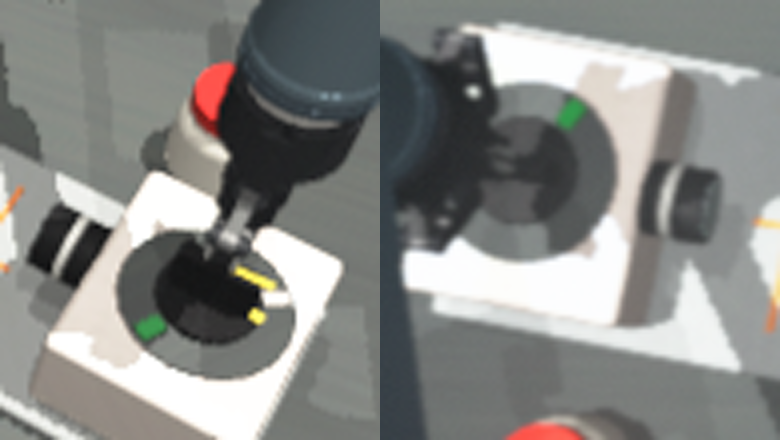

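```bash
python3 - <<'E'
from pose import *
np.set_printoptions(precision=1,suppress=True)
for z in (127,108,100,133): print(z,(proj("scene",(529,316,z))-[370,185])*4,(proj("top",(529,316,z))-[95,165])*4+[380,0])
# model check of bar ends/top at several heights vs stripe inner/outer in both crops (k, ks coords)
for z in (97,105,113,121,129):
  for r in (0,28,36):
    X=(529+r*np.cos(np.radians(81)),318.5+r*np.sin(np.radians(81)),z)
    print(z,r,"ks",(proj("scene",X)-[375,220])*8,"k",(proj("top",X)-[95,165])*6)
E
```

```text
127 [219.9 266. ] [506.  162.4]
108 [212.3 282.3] [517.  166.1]
100 [209.2 289. ] [521.6 167.6]
133 [222.3 260.8] [502.4 161.3]
97 0 ks [383.7 305.6] k [208.9 252.2]
97 28 ks [466.2 346.4] k [143.1 241. ]
97 36 ks [490.1 358.2] k [124.3 237.7]
105 0 ks [390.  292.3] k [202.1 250. ]
105 28 ks [473.  333.2] k [135.8 238.6]
105 36 ks [497. 345.] k [116.9 235.4]
113 0 ks [396.4 278.8] k [195.2 247.7]
113 28 ks [479.9 319.8] k [128.4 236.3]
113 36 ks [504.1 331.7] k [109.3 233. ]
121 0 ks [402.8 265.1] k [188.1 245.4]
121 28 ks [486.9 306.3] k [120.9 233.9]
121 36 ks [511.2 318.2] k [101.7 230.6]
129 0 ks [409.3 251.3] k [181. 243.]
129 28 ks [493.9 292.6] k [113.3 231.4]
129 36 ks [518.4 304.5] k [ 94.  228.1]
```

```bash
python3 - <<'E'
from h import *
s=env.read_camera("scene"); t=env.read_camera("top")
a=crop(s,395,205,50,70,8);b=crop(t,95,170,50,70,8)
for z,c in ((127,(0,0,255)),(108,(0,255,0))):
  for im,n,o in((a,"scene",(395,205)),(b,"top",(95,170))):
    p=(proj(n,(529,316,z))-o)*8+4; cv2.circle(im,(int(p[0]),int(p[1])),4,c,-1)
im=np.hstack([a,b]); im=np.clip(im.astype(float)*1.8,0,255).astype(np.uint8)
cv2.imwrite("pics/k4.png",im)
E
```

```text
(no output)
```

View pics/k4.png

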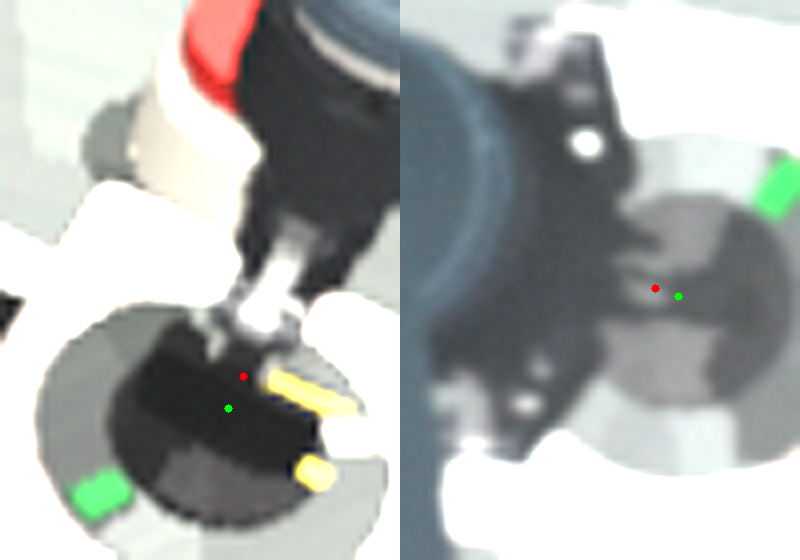

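Request:
{"op": "carry_out", "data": {"deltas": [[[2, 0, 0, 5], [2, 0, 0, 10], [2, 0, 0, 15], [2, 0, 0, 20], [2, 0, 0, 20]]]}}

```text
t: 4.92
eef_pos: [529.4, 317.8, 126.8]
tcp_rot: [-0.0, 0.855, 0.519, -0.0]
wrist_force: [-0.7, 0.6, -0.6]
opening: 0.001
finger_force: 0.0
```

```bash
python3 go.py 529 318.5 126 82.3; python3 - <<'E'
from h import *
s=env.state();print(s["wrist_force"],s["wrist_torque"])
s=env.read_camera("scene"); t=env.read_camera("top")
a=crop(s,395,205,50,70,8);b=crop(t,95,170,50,70,8)
im=np.hstack([a,b]); im=np.clip(im.astype(float)*1.8,0,255).astype(np.uint8)
cv2.imwrite("pics/k5.png",im)
E
```

```text
t4.9 pos [529.4 317.8 126.8] psi 62.6 q6 48 op 0.00 F0 -> [ 0.4 -0.7  0.8] roll -19.7
[-0.69590276  0.55780724 -0.59858726] [-0.00566754  0.00200625 -0.00447351]
```

View pics/k5.png

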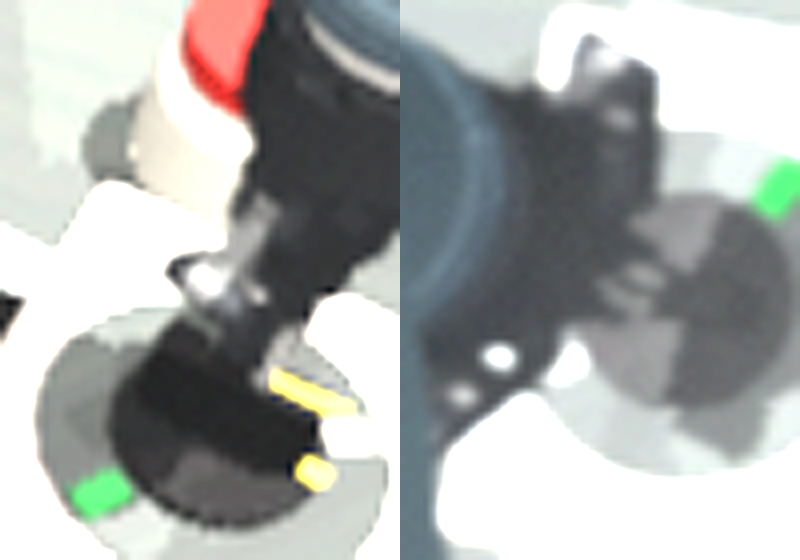

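The knob did not turn and the fingers shut fully, so the tips are above the bar. I will open, turn back, go lower and close gently.

Request:
{"op": "carry_out", "data": {"deltas": [[[0, 0, 0, -5], [0, 0, 0, -10], [0, 0, 0, -15], [0, 0, 0, -20], [0, 0, 0, -20]]], "grip": 85, "squeeze": 20}}

```text
t: 5.65
eef_pos: [529.4, 317.8, 126.8]
tcp_rot: [0.0, 0.752, 0.66, 0.0]
wrist_force: [0.4, 0.4, 0.5]
opening: 0.99
finger_force: 0.0
```

Request:
{"op": "carry_out", "data": {"deltas": [[[0, 0, 5, 0], [0, 0, 8, 0], [0, 0, 11, 0], [0, 0, 13, 0], [0, 0, 15, 0], [0, 0, 15, 0]]]}}

```text
t: 6.4
eef_pos: [529.3, 317.8, 111.7]
tcp_rot: [-0.0, 0.752, 0.66, -0.0]
wrist_force: [-0.7, 0.3, 0.6]
opening: 0.998
finger_force: 0.0
```

Request:
{"op": "carry_out", "data": {"deltas": [[[0, 0, 0, 0], [0, 0, 0, 0], [0, 0, 0, 0], [0, 0, 0, 0], [0, 0, 0, 0], [0, 0, 0, 0], [0, 0, 0, 0], [0, 0, 0, 0]]], "grip": 0}}

```text
t: 7.4
eef_pos: [528.6, 317.9, 112.0]
tcp_rot: [-0.0, 0.752, 0.66, -0.0]
wrist_force: [-5.3, 0.1, 5.3]
opening: 0.157
finger_force: 22.7
```

```bash
python3 go.py 529 318.5 112 82.3; python3 - <<'E'
from station import env
s=env.state();print(s["wrist_force"],s["wrist_torque"])
E
```

```text
t7.4 pos [528.6 317.9 112. ] psi 82.6 q6 28 op 0.16 F23 -> [0.7 0.3 0. ] roll 0.3
[-5.34937329  0.06183234  5.32905572] [-0.02456995  0.93628873  0.00414003]
```

Request:
{"op": "carry_out", "data": {"deltas": [[[0, 0, 0, 0], [0, 0, 0, 8], [0, 0, 0, 18], [0, 0, 0, 28], [0, 0, 0, 38], [0, 0, 0, 48], [0, 0, 0, 58], [0, 0, 0, 66]]], "squeeze": 35}}

```text
t: 8.4
eef_pos: [528.3, 318.0, 112.1]
tcp_rot: [-0.0, 0.99, 0.142, -0.001]
wrist_force: [-6.6, 1.8, 5.6]
opening: 0.15
finger_force: 38.8
```

Request:
{"op": "carry_out", "data": {"deltas": [[[0, 0, 0, 10], [0, 0, 0, 20], [0, 0, 0, 30], [0, 0, 0, 40], [0, 0, 0, 48], [0, 0, 0, 54], [0, 0, 0, 54], [0, 0, 0, 54]]]}}

```text
t: 9.4
eef_pos: [528.4, 318.3, 112.1]
tcp_rot: [-0.0, 0.947, -0.321, -0.001]
wrist_force: [-5.6, 1.1, 6.3]
opening: 0.15
finger_force: 38.7
```

Request:
{"op": "carry_out", "data": {"deltas": [[[0, 0, 0, 0], [0, 0, 0, 0], [0, 0, 0, 0], [0, 0, 0, 0], [0, 0, 0, 0]]], "grip": 60}}

```text
t: 10.02
eef_pos: [529.5, 317.7, 111.8]
tcp_rot: [-0.0, 0.947, -0.321, 0.0]
wrist_force: [-0.3, -1.1, 0.3]
opening: 0.707
finger_force: 0.0
```

Request:
{"op": "carry_out", "data": {"deltas": [[[0, 0, -20, 0], [0, 0, -50, 0], [0, 0, -90, 0], [0, 0, -110, 0], [-20, 0, -110, 0], [-80, 0, -110, 0], [-140, 0, -110, 0], [-200, 0, -110, 0]]], "grip": 85}}

```text
t: 11.02
eef_pos: [367.2, 440.2, 220.1]
tcp_rot: [0.001, 0.947, -0.321, -0.001]
wrist_force: [2.0, 0.2, -0.1]
opening: 0.994
finger_force: 0.0
```

```bash
python3 go.py 529 318.5 112 82.3; python3 - <<'E'
from h import *
s=env.read_camera("scene"); t=env.read_camera("top"); np.savez("f1",s=s,t=t)
cv2.imwrite("pics/k6.png",np.hstack([crop(s,375,220,85,75,4),crop(t,95,165,115,75,4)]))
E
```

```text
t11.0 pos [367.2 440.2 220.1] psi -37.5 q6 166 op 0.99 F0 -> [202.6  -2.  107.8] roll -119.8
```

View pics/k6.png

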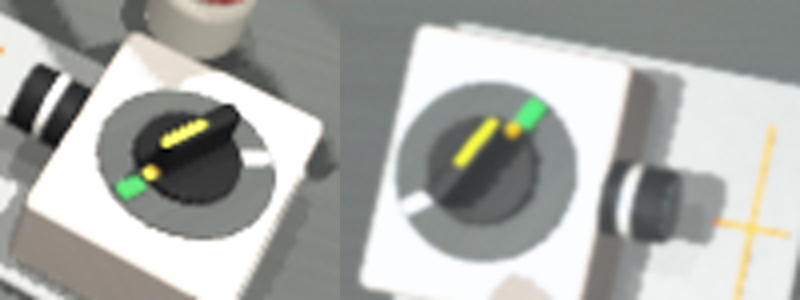

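Top crop: the rim pointer at (512,130) lines up with the green mark's inner end at about (520,126), seen from the knob axis, so the difference is about 2°. Next is the yellow valve, after checking the caps against the first poses.

```bash
cat > caps.py <<'E'
from h import *
def seg(im,name,roi):
    hs=cv2.cvtColor(im,cv2.COLOR_RGB2HSV);H,S,V=[hs[...,i].astype(int) for i in range(3)]
    m={"yellow":(abs(H-28)<8),"blue":abs(H-107)<8,"red":(H<6)|(H>174)}[name]&(S>140)&(V>110)
    z=np.zeros_like(m);z[roi]=m[roi]
    n,l,st,c=cv2.connectedComponentsWithStats(z.astype(np.uint8))
    return [(c[i].round(2),st[i,4]) for i in range(1,n) if 40<st[i,4]<900]
def caps(s=None,t=None,names=("yellow","blue","red")):
    s=env.read_camera("scene") if s is None else s; t=env.read_camera("top") if t is None else t
    for n in names:
        a=seg(s,n,np.s_[150:240,190:345]);b=seg(t,n,np.s_[195:270,245:420]);
        out=[]
        for p,_ in b: out.append(at("top",p,96)[:2].round(1).tolist())
        print(n,"scene",[(x.tolist(),int(k)) for x,k in a],"top",[(x.tolist(),int(k)) for x,k in b],"top@96",out)
E
python3 - <<'E'
from caps import *
f=np.load("f1.npz"); caps(f["s"],f["t"])
E
python3 go.py 493.7 -350.1 200 31.5
```

```text
yellow scene [([206.25, 178.43], 44)] top [([401.59, 224.14], 350)] top@96 [[494.7, -348.9]]
blue scene [([312.94, 196.89], 200)] top [([290.17, 197.69], 652), ([265.93, 242.37], 275)] top@96 [[556.6, -77.9], [446.2, -20.0]]
red scene [([250.72, 187.63], 216)] top [([339.2, 225.93], 313)] top@96 [[488.5, -198.0]]
t11.1 pos [363.5 442.5 220.4] psi -37.1 q6 166 op 1.00 F0 -> [581.8 553.8  19.8] roll -68.6
```

Request:
{"op": "carry_out", "data": {"deltas": [[[40, 38, 1, -5], [82, 78, 1, -10], [124, 118, 2, -15], [166, 158, 2, -20], [208, 198, 3, -25], [250, 238, 3, -30], [291, 277, 4, -34], [333, 317, 5, -39]]]}}

```text
t: 12.12
eef_pos: [441.2, -15.9, 215.7]
tcp_rot: [-0.0, 1.0, 0.015, -0.001]
wrist_force: [1.5, 0.2, 1.6]
opening: 0.995
finger_force: 0.0
```

```bash
python3 go.py 493.9 -349.8 150 31.5
```

```text
t12.1 pos [441.2 -15.9 215.7] psi 1.7 q6 72 op 0.99 F0 -> [ 42.8 335.4  65.4] roll -29.8
```

Request:
{"op": "carry_out", "data": {"deltas": [[[7, 56, 10, -5], [14, 112, 20, -10], [21, 168, 30, -15], [28, 224, 40, -20], [35, 280, 50, -25], [43, 335, 60, -30], [43, 335, 65, -30], [43, 335, 65, -30]]]}}

```text
t: 13.12
eef_pos: [493.1, -346.9, 149.9]
tcp_rot: [-0.002, 0.962, 0.271, -0.001]
wrist_force: [0.9, 0.4, -0.7]
opening: 0.995
finger_force: 0.0
```

```bash
python3 go.py 493.9 -349.8 70 31.5
```

```text
t13.1 pos [ 493.1 -346.9  149.9] psi 31.5 q6 13 op 0.99 F0 -> [-0.8  3.2 79.8] roll -0.0
```

Request:
{"op": "carry_out", "data": {"deltas": [[[0, 1, 15, 0], [0, 2, 30, 0], [0, 2, 45, 0], [0, 2, 58, 0], [0, 2, 68, 0], [0, 2, 76, 0], [0, 2, 80, 0], [0, 2, 80, 0]]]}}

```text
t: 14.12
eef_pos: [495.2, -350.2, 71.7]
tcp_rot: [-0.0, 0.962, 0.272, -0.0]
wrist_force: [0.1, 0.2, 0.7]
opening: 0.99
finger_force: 0.0
```

Request:
{"op": "carry_out", "data": {"deltas": [[[0, 0, 0, 0], [0, 0, 0, 0], [0, 0, 0, 0], [0, 0, 0, 0], [0, 0, 0, 0], [0, 0, 0, 0], [0, 0, 0, 0]]], "grip": 20, "squeeze": 50}}

```text
t: 15.0
eef_pos: [495.3, -350.1, 72.5]
tcp_rot: [0.0, 0.962, 0.272, 0.0]
wrist_force: [-2.5, 1.4, 6.7]
opening: 0.494
finger_force: 51.5
```

```bash
python3 go.py 493.9 -349.8 70 31.5
```

```text
t15.0 pos [ 495.3 -350.1   72.5] psi 31.5 q6 13 op 0.49 F51 -> [-1.  -1.   2.5] roll 0.0
```

Request:
{"op": "carry_out", "data": {"deltas": [[[0, 0, -5, 0], [0, 0, -20, 0], [0, 0, -45, 0], [0, 0, -75, -4], [0, 0, -105, -12], [0, 0, -125, -21], [0, 0, -128, -31], [0, 0, -128, -41]]]}}

```text
t: 16.0
eef_pos: [495.4, -350.3, 201.1]
tcp_rot: [0.001, 0.805, 0.594, 0.0]
wrist_force: [0.9, 0.8, -4.7]
opening: 0.495
finger_force: 51.7
```

```bash
python3 go.py 497.6 144.2 200 170.2
```

```text
t16.0 pos [ 495.4 -350.3  201.1] psi 72.9 q6 -29 op 0.50 F52 -> [ 473.2 -143.5    0.6] roll -97.3
```

Request:
{"op": "carry_out", "data": {"deltas": [[[30, -9, 0, -9], [75, -23, 0, -19], [125, -38, 0, -29], [180, -55, 0, -39], [235, -71, 0, -49], [290, -88, 0, -59], [345, -105, 0, -69], [400, -121, 0, -79]]]}}

```text
t: 17.0
eef_pos: [499.6, 69.6, 200.6]
tcp_rot: [0.001, 0.243, 0.97, 0.0]
wrist_force: [1.5, 0.2, -4.7]
opening: 0.5
finger_force: 51.9
```

```bash
python3 go.py 497.6 144.2 200 170.2
```

```text
t17.0 pos [499.6  69.6 200.6] psi 151.9 q6 -67 op 0.50 F52 -> [37.  64.9  0.6] roll -18.3
```

Request:
{"op": "carry_out", "data": {"deltas": [[[12, 22, 0, -6], [25, 44, 0, -12], [34, 60, 0, -18], [37, 65, 10, -18], [37, 65, 30, -18], [37, 65, 50, -18], [37, 65, 66, -18], [37, 65, 66, -18]]]}}

```text
t: 18.0
eef_pos: [497.1, 142.0, 132.3]
tcp_rot: [-0.002, 0.092, 0.996, -0.0]
wrist_force: [0.1, -0.1, -3.4]
opening: 0.497
finger_force: 52.2
```

```bash
python3 go.py 497.6 144.2 104.5 170.2;python3 - <<'E'
from h import *
s=env.read_camera("scene"); t=env.read_camera("top"); np.savez("f2",s=s,t=t)
cv2.imwrite("pics/y1.png",np.hstack([crop(s,320,180,90,90,4),crop(t,130,170,100,90,4)]))
E
```

```text
t18.0 pos [497.1 142.  132.3] psi 169.5 q6 -76 op 0.50 F52 -> [-0.2  2.3 27.8] roll -0.7
```

View pics/y1.png

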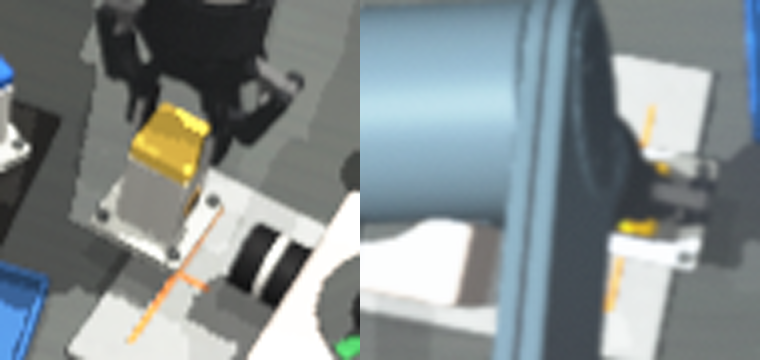

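```bash
cat > chk.py <<'E'
from h import *
def model(axis,z0,brass,off,sc,cam="scene"):
    b=np.radians(brass);u=np.array([np.cos(b),np.sin(b)]);w=np.array([-u[1],u[0]])
    for a,c in((1,1),(1,-1),(-1,-1),(-1,1)):
        for h,r in ((12,35),(96,22)):
            X=[*(np.array(axis)+a*r*u+c*r*w),z0+h]
            print((a,c),h,((proj(cam,X)-off)*sc+sc/2).round(0))
E
python3 - <<'E'
from chk import *
model((497.1,142.0),59.8,79.5,(320,180),4)
E
```

```text
(1, 1) 12 [231. 200.]
(1, 1) 96 [226. 129.]
(1, -1) 12 [184. 268.]
(1, -1) 96 [195. 172.]
(-1, -1) 12 [ 94. 220.]
(-1, -1) 96 [135. 142.]
(-1, 1) 12 [143. 154.]
(-1, 1) 96 [167.  99.]
```

```bash
python3 - <<'E'
from chk import *
o=lambda X:((proj("scene",X)-[320,180])*4+2).round(0)
print("cross",o((501.3,165.9,12)),"glass",o((507.9,204.4,72)),"focus",o((501.3,165.9,72)), "mm axes", o((511.3,165.9,72))-o((501.3,165.9,72)),o((501.3,175.9,72))-o((501.3,165.9,72)),o((501.3,165.9,82))-o((501.3,165.9,72)))
f=np.load("f2.npz");cv2.imwrite("pics/y2.png",np.hstack([crop(f["s"],335,195,65,65,6)]*1+[crop(f["t"],180,185,60,65,6)]))
E
```

```text
cross [181. 274.] glass [246. 252.] focus [194. 226.] mm axes [-4. 10.] [14.  5.] [ 2. -9.]
```

View pics/y2.png

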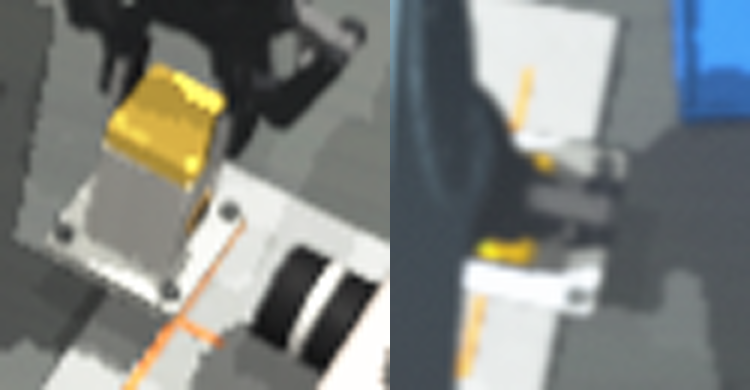

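```bash
python3 - <<'E'
from chk import *
model((497.1,142.0),59.8,79.5,(180-65,185),6,"top")
for p in((590,315),(622,150)): print(at("top",((p[0]-3-390)/6+180,(p[1]-3)/6+185),71.8))
from station import env
b=np.radians(79.5);u=np.array([np.cos(b),np.sin(b)]);w=np.array([-u[1],u[0]])
print(np.array([497.1,142])-35*u+35*w,np.array([497.1,142])-35*u-35*w)
E
```

```text
(1, 1) 12 [428. 288.]
(1, 1) 96 [419. 249.]
(1, -1) 12 [463. 125.]
(1, -1) 96 [443. 138.]
(-1, -1) 12 [625. 157.]
(-1, -1) 96 [553. 160.]
(-1, 1) 12 [591. 321.]
(-1, 1) 96 [529. 271.]
[458.69688325 114.27452528  71.8       ]
[528.07466627 102.74007417  71.8       ]
[456.30783484 113.96432163] [525.13567837 101.20783484]
```

Brass (sliver at (200,208)) faces the lens, and the model agrees with the pictures to about 3 mm. I lower it to the focus height and hold.

Request:
{"op": "carry_out", "data": {"deltas": [[[1, 2, 8, -1], [1, 2, 16, -1], [1, 2, 23, -1], [1, 2, 28, -1], [1, 2, 28, -1], [1, 2, 28, -1], [1, 2, 28, -1], [1, 2, 28, -1]]]}}

```text
t: 19.1
eef_pos: [497.8, 144.7, 106.0]
tcp_rot: [0.0, 0.082, 0.997, 0.0]
wrist_force: [-0.4, -0.2, -4.7]
opening: 0.495
finger_force: 52.2
```

Request:
{"op": "carry_out", "data": {"deltas": [[[0, 0, 0, 0], [0, 0, 0, 0], [0, 0, 0, 0], [0, 0, 0, 0], [0, 0, 0, 0], [0, 0, 0, 0], [0, 0, 0, 0], [0, 0, 0, 0]]]}}

```text
t: 20.1
eef_pos: [497.6, 144.7, 105.8]
tcp_rot: [-0.0, 0.082, 0.997, -0.0]
wrist_force: [-0.3, -0.0, -3.9]
opening: 0.498
finger_force: 52.2
```

```bash
python3 go.py 497.6 144.2 104.5 80.2
```

```text
t20.1 pos [497.6 144.7 105.8] psi 170.5 q6 -77 op 0.50 F52 -> [-0.1 -0.5  1.3] roll 90.3
```

Request:
{"op": "carry_out", "data": {"deltas": [[[0, 0, 1, 6], [0, 0, 1, 16], [0, 0, 1, 26], [0, 0, 1, 36], [0, 0, 1, 46], [0, 0, 1, 56], [0, 0, 1, 66], [0, 0, 1, 76]]]}}

```text
t: 21.1
eef_pos: [497.6, 144.7, 104.8]
tcp_rot: [-0.0, 0.681, 0.733, 0.0]
wrist_force: [-0.1, -0.0, -3.9]
opening: 0.496
finger_force: 52.2
```

Request:
{"op": "carry_out", "data": {"deltas": [[[0, 0, 0, 9], [0, 0, 0, 14], [0, 0, 0, 14], [0, 0, 0, 14], [0, 0, 0, 14], [0, 0, 0, 14], [0, 0, 0, 14], [0, 0, 0, 14]]]}}

```text
t: 22.1
eef_pos: [497.6, 144.7, 104.8]
tcp_rot: [0.0, 0.763, 0.646, 0.0]
wrist_force: [-0.4, 0.5, -4.5]
opening: 0.496
finger_force: 52.2
```

Request:
{"op": "carry_out", "data": {"deltas": [[[0, 0, 0, 0], [0, 0, 0, 0], [0, 0, 0, 0], [0, 0, 0, 0], [0, 0, 0, 0]]]}}

```text
t: 22.72
eef_pos: [497.6, 144.7, 104.8]
tcp_rot: [-0.0, 0.763, 0.646, -0.0]
wrist_force: [-0.7, -0.1, -4.5]
opening: 0.499
finger_force: 52.2
```

```bash
python3 go.py 497.6 144.2 104.5 80.2 ;python3 - <<'E'
from h import *
s=env.read_camera("scene"); t=env.read_camera("top"); np.savez("f3",s=s,t=t)
cv2.imwrite("pics/y3.png",np.hstack([crop(s,335,195,65,65,6),crop(t,180,185,60,65,6)]))
E
```

```text
t22.7 pos [497.6 144.7 104.8] psi 80.5 q6 13 op 0.50 F52 -> [-0.5  0.1  0.3] roll 0.3
```

View pics/y3.png

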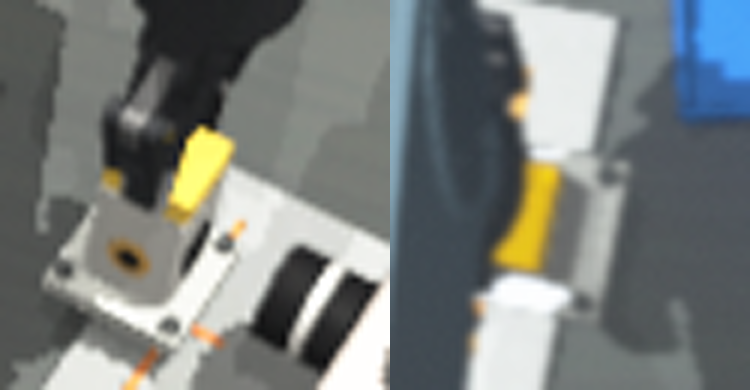

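```bash
python3 - <<'E'
from h import *
print((proj("scene",(519.3,140.9,72.3))-[335,195])*6+3, "obs 128,258")
E
python3 go.py 497.6 144.2 190 80.2 632.7 -215.4 190 94.2
```

```text
[137.25792754 258.91030448] obs 128,258
t22.8 pos [497.6 144.7 104.8] psi 80.5 q6 13 op 0.49 F52 -> [ -0.5   0.1 -85.2] roll 0.3
t22.8 pos [497.6 144.7 104.8] psi 80.5 q6 13 op 0.49 F52 -> [-333.   192.4  -85.2] roll -13.7
```

Request:
{"op": "carry_out", "data": {"deltas": [[[0, 0, -10, 0], [0, 0, -35, 0], [0, 0, -65, 0], [-15, 8, -85, -1], [-50, 29, -85, -4], [-100, 58, -85, -6], [-150, 87, -85, -8], [-200, 116, -85, -10]]]}}

```text
t: 23.82
eef_pos: [579.8, -73.3, 190.7]
tcp_rot: [0.0, 0.703, 0.711, 0.0]
wrist_force: [-0.1, 0.3, -4.4]
opening: 0.494
finger_force: 52.2
```

```bash
python3 go.py 632.7 -215.4 130 94.2
```

```text
t23.8 pos [579.8 -73.3 190.7] psi 90.6 q6 -19 op 0.49 F52 -> [-142.6   51.3   60.8] roll -3.6
```

Request:
{"op": "carry_out", "data": {"deltas": [[[-40, 14, 0, -1], [-85, 31, 0, -2], [-120, 43, 0, -3], [-138, 50, 5, -4], [-143, 51, 20, -4], [-143, 51, 40, -4], [-143, 51, 56, -4], [-143, 51, 61, -4]]]}}

```text
t: 24.82
eef_pos: [630.4, -212.5, 126.9]
tcp_rot: [-0.002, 0.678, 0.735, -0.0]
wrist_force: [-0.2, 0.3, -3.4]
opening: 0.494
finger_force: 52.2
```

```bash
python3 go.py 632.7 -215.4 78 94.2
```

```text
t24.8 pos [ 630.4 -212.5  126.9] psi 94.6 q6 -33 op 0.49 F52 -> [-3.2  2.2 48.9] roll 0.4
```

Request:
{"op": "carry_out", "data": {"deltas": [[[-2, 1, 12, 0], [-2, 1, 24, 0], [-2, 1, 34, 0], [-2, 1, 41, 0], [-2, 1, 45, 0], [-2, 1, 47, 0], [-2, 1, 47, 0]]]}}

```text
t: 25.7
eef_pos: [632.8, -216.2, 82.0]
tcp_rot: [0.0, 0.679, 0.735, 0.0]
wrist_force: [-0.7, -0.4, -4.5]
opening: 0.499
finger_force: 52.2
```

```bash
python3 go.py 632.7 -215.4 78 94.2
```

```text
t25.7 pos [ 632.8 -216.2   82. ] psi 94.5 q6 -33 op 0.50 F52 -> [ 0.8 -0.   4. ] roll 0.3
```

Request:
{"op": "carry_out", "data": {"deltas": [[[0, 0, 1, 0], [0, 0, 2, 0], [0, 0, 3, 0], [0, 0, 4, 0], [0, 0, 4, 0]]]}}

```text
t: 26.32
eef_pos: [632.7, -216.1, 77.7]
tcp_rot: [-0.0, 0.679, 0.735, 0.0]
wrist_force: [-0.3, -0.2, -3.9]
opening: 0.5
finger_force: 52.2
```

Request:
{"op": "carry_out", "data": {"deltas": [[[0, 0, 0.7, 0], [0, 0, 1.4, 0], [0, 0, 1.4, 0]]]}}

```text
t: 26.7
eef_pos: [632.7, -216.2, 77.6]
tcp_rot: [0.0, 0.678, 0.735, 0.0]
wrist_force: [-3.5, 1.7, 6.4]
opening: 0.494
finger_force: 53.3
```

Request:
{"op": "carry_out", "data": {"deltas": [[[0, 0, 0, 0], [0, 0, 0, 0], [0, 0, 0, 0], [0, 0, 0, 0], [0, 0, 0, 0], [0, 0, 0, 0]]], "grip": 85}}

```text
t: 27.45
eef_pos: [632.7, -216.1, 76.4]
tcp_rot: [-0.0, 0.679, 0.735, -0.0]
wrist_force: [0.7, -0.0, -1.4]
opening: 0.993
finger_force: 0.0
```

Request:
{"op": "carry_out", "data": {"deltas": [[[0, 0, -15, 0], [0, 0, -40, 0], [0, 0, -80, 0], [0, 0, -110, 0]]]}}

```text
t: 27.95
eef_pos: [633.3, -216.4, 189.6]
tcp_rot: [0.001, 0.679, 0.735, 0.0]
wrist_force: [0.1, -0.5, -0.3]
opening: 0.991
finger_force: 0.0
```

```bash
python3 - <<'E'
from caps import *
s=env.read_camera("scene");t=env.read_camera("top");np.savez("f4",s=s,t=t);caps(s,t)
E
python3 go.py 446.3 -19.3 150 54
```

```text
yellow scene [([222.45, 221.18], 80)] top [] top@96 []
blue scene [([312.71, 196.71], 209), ([268.17, 230.65], 120), ([254.39, 234.16], 383), ([208.96, 234.56], 52)] top [([263.34, 198.52], 320), ([261.09, 238.82], 79)] top@96 [[553.9, -11.9], [454.7, -8.1]]
red scene [([250.79, 187.72], 211)] top [] top@96 []
t28.1 pos [ 635.  -217.3  192.4] psi 94.5 q6 -33 op 1.00 F0 -> [ 212.5 -172.8   39.9] roll 40.5
```

```bash
python3 go.py 446.4 -19.3 150 -36
```

```text
t28.1 pos [ 635.  -217.3  192.4] psi 94.5 q6 -33 op 1.00 F0 -> [ 212.5 -172.7   39.9] roll 130.5
```

Request:
{"op": "carry_out", "data": {"deltas": [[[20, -16, 0, 10], [55, -45, 0, 20], [90, -73, 0, 30], [125, -102, 0, 40], [160, -130, 0, 50], [195, -158, 0, 60], [212, -173, 0, 70], [212, -173, 0, 80]]]}}

```text
t: 29.05
eef_pos: [441.7, -17.0, 186.4]
tcp_rot: [-0.0, 0.992, 0.125, -0.0]
wrist_force: [1.0, -0.2, 0.8]
opening: 0.993
finger_force: 0.0
```

Request:
{"op": "carry_out", "data": {"deltas": [[[0, 0, 0, 10], [0, 0, 5, 20], [0, 0, 15, 30], [0, 0, 25, 40], [0, 0, 35, 50], [0, 0, 38, 50], [0, 0, 38, 50]]]}}

```text
t: 29.92
eef_pos: [443.2, -18.4, 148.3]
tcp_rot: [0.0, 0.953, -0.303, -0.0]
wrist_force: [0.0, 0.6, 0.5]
opening: 0.992
finger_force: 0.0
```

```bash
python3 go.py 446.4 -19.3 71 -36
```

```text
t29.9 pos [443.2 -18.4 148.3] psi -35.3 q6 108 op 0.99 F0 -> [ 3.1 -1.1 77.3] roll 0.7
```

Request:
{"op": "carry_out", "data": {"deltas": [[[3, -1, 15, 1], [3, -1, 30, 1], [3, -1, 45, 1], [3, -1, 58, 1], [3, -1, 67, 1], [3, -1, 74, 1], [3, -1, 76, 1], [3, -1, 76, 1]]]}}

```text
t: 30.92
eef_pos: [446.6, -19.4, 72.5]
tcp_rot: [-0.0, 0.95, -0.313, 0.0]
wrist_force: [-0.1, -0.3, -0.1]
opening: 0.998
finger_force: 0.0
```

Request:
{"op": "carry_out", "data": {"deltas": [[[0, 0, 0, 0], [0, 0, 0, 0], [0, 0, 0, 0], [0, 0, 0, 0], [0, 0, 0, 0], [0, 0, 0, 0], [0, 0, 0, 0]]], "grip": 20, "squeeze": 50}}

```text
t: 31.8
eef_pos: [446.7, -19.4, 73.0]
tcp_rot: [-0.0, 0.95, -0.313, 0.0]
wrist_force: [-1.7, 0.7, 5.5]
opening: 0.494
finger_force: 51.2
```

```bash
python3 go.py 446.4 -19.3 71 -36
```

```text
t31.8 pos [446.7 -19.4  73. ] psi -36.5 q6 110 op 0.49 F51 -> [-0.3  0.1  2. ] roll -0.5
```

Request:
{"op": "carry_out", "data": {"deltas": [[[0, 0, -5, 0], [0, 0, -20, 0], [0, 0, -45, 0], [0, 0, -75, -4], [0, 0, -105, -12], [0, 0, -120, -21], [0, 0, -122, -31], [0, 0, -122, -41]]]}}

```text
t: 32.8
eef_pos: [446.0, -19.3, 194.3]
tcp_rot: [-0.0, 0.999, 0.042, -0.0]
wrist_force: [-0.6, -0.0, -3.9]
opening: 0.495
finger_force: 51.7
```

Request:
{"op": "carry_out", "data": {"deltas": [[[0, 0, 0, -10], [0, 0, 0, -20], [0, 0, 0, -30], [0, 0, 0, -40], [0, 0, 0, -50], [0, 0, 0, -60], [0, 0, 0, -70], [0, 0, 0, -80]]]}}

```text
t: 33.8
eef_pos: [445.7, -19.2, 193.8]
tcp_rot: [-0.001, 0.738, 0.675, -0.0]
wrist_force: [-0.6, 0.4, -4.3]
opening: 0.5
finger_force: 51.7
```

```bash
python3 go.py 498 146.2 195 170.2
```

```text
t33.8 pos [445.7 -19.2 193.8] psi 84.9 q6 -12 op 0.50 F52 -> [169.4  37.3  -1.2] roll -85.3
```

Request:
{"op": "carry_out", "data": {"deltas": [[[15, 3, 0, -10], [40, 9, 0, -20], [65, 14, 0, -30], [90, 20, 0, -40], [115, 25, 0, -50], [138, 30, 0, -60], [158, 35, 0, -70], [169, 37, 0, -80]]]}}

```text
t: 34.8
eef_pos: [498.9, 146.3, 193.6]
tcp_rot: [-0.001, 0.131, 0.991, -0.0]
wrist_force: [0.3, -0.4, -4.9]
opening: 0.495
finger_force: 51.8
```

```bash
python3 go.py 498 146.2 105 170.2
```

```text
t34.8 pos [498.9 146.3 193.6] psi 164.9 q6 -71 op 0.49 F52 -> [ 0.7 -0.3 88.6] roll -5.3
```

Request:
{"op": "carry_out", "data": {"deltas": [[[0, 0, 10, -5], [0, 0, 28, -5], [0, 0, 48, -5], [0, 0, 65, -5], [0, 0, 77, -5], [0, 0, 84, -5], [0, 0, 88, -5], [0, 0, 88, -5]]]}}

```text
t: 35.8
eef_pos: [499.4, 145.3, 106.5]
tcp_rot: [0.0, 0.091, 0.996, -0.0]
wrist_force: [0.6, -0.1, -4.7]
opening: 0.501
finger_force: 51.8
```

Request:
{"op": "carry_out", "data": {"deltas": [[[0, 0, 0, 0], [0, 0, 0, 0], [0, 0, 0, 0], [0, 0, 0, 0], [0, 0, 0, 0], [0, 0, 0, 0], [0, 0, 0, 0], [0, 0, 0, 0]]]}}

```text
t: 36.8
eef_pos: [499.4, 145.3, 106.4]
tcp_rot: [-0.0, 0.091, 0.996, -0.0]
wrist_force: [0.7, -0.2, -4.1]
opening: 0.499
finger_force: 51.8
```

```bash
python3 go.py 498 146.2 105 80.2
```

```text
t36.8 pos [499.4 145.3 106.4] psi 169.5 q6 -76 op 0.50 F52 -> [1.5 0.6 1.4] roll 89.3
```

Request:
{"op": "carry_out", "data": {"deltas": [[[0, 0, 1, 6], [1, 0, 1, 16], [1, 0, 1, 26], [1, 0, 1, 36], [1, 0, 1, 46], [1, 0, 1, 56], [1, 0, 1, 66], [1, 0, 1, 76]]]}}

```text
t: 37.8
eef_pos: [498.4, 145.5, 105.4]
tcp_rot: [0.0, 0.687, 0.727, -0.0]
wrist_force: [1.0, 0.4, -3.9]
opening: 0.495
finger_force: 51.9
```

Request:
{"op": "carry_out", "data": {"deltas": [[[0, 0, 0, 9], [0, 0, 0, 14], [0, 0, 0, 14], [0, 0, 0, 14], [0, 0, 0, 14], [0, 0, 0, 14], [0, 0, 0, 14], [0, 0, 0, 14]]]}}

```text
t: 38.8
eef_pos: [498.4, 145.5, 105.4]
tcp_rot: [-0.0, 0.769, 0.64, 0.0]
wrist_force: [0.3, -0.3, -4.1]
opening: 0.493
finger_force: 51.8
```

Request:
{"op": "carry_out", "data": {"deltas": [[[0, 0, 0, 0], [0, 0, 0, 0], [0, 0, 0, 0], [0, 0, 0, 0], [0, 0, 0, 0]]]}}

```text
t: 39.42
eef_pos: [498.4, 145.5, 105.4]
tcp_rot: [-0.0, 0.769, 0.64, -0.0]
wrist_force: [0.1, 0.2, -3.9]
opening: 0.501
finger_force: 51.8
```

```bash
python3 go.py 498 146.2 105 80.2 623.9 -95.7 190 94.2; python3 - <<'E'
from caps import *
s=env.read_camera("scene");t=env.read_camera("top");np.savez("f5",s=s,t=t);caps(s,t,("red",))
E
```

```text
t39.4 pos [498.4 145.5 105.4] psi 79.5 q6 14 op 0.50 F52 -> [ 0.6 -0.5  0.4] roll -0.7
t39.4 pos [498.4 145.5 105.4] psi 79.5 q6 14 op 0.50 F52 -> [-214.4  167.2  -84.6] roll -14.7
red scene [([250.72, 187.63], 216)] top [([339.2, 225.93], 313)] top@96 [[488.5, -198.0]]
```

Request:
{"op": "carry_out", "data": {"deltas": [[[0, 0, -10, 0], [0, 0, -35, 0], [0, 0, -65, 0], [-15, 12, -85, -2], [-55, 43, -85, -6], [-100, 78, -85, -10], [-145, 113, -85, -13], [-185, 144, -85, -15]]]}}

```text
t: 40.52
eef_pos: [607.3, -64.5, 191.2]
tcp_rot: [0.0, 0.678, 0.735, 0.0]
wrist_force: [0.6, 0.6, -4.0]
opening: 0.493
finger_force: 51.9
```

```bash
python3 go.py 623.9 -95.7 81 94.2
```

```text
t40.5 pos [607.3 -64.5 191.2] psi 94.6 q6 -21 op 0.49 F52 -> [-32.3  13.9 110.2] roll 0.4
```

Request:
{"op": "carry_out", "data": {"deltas": [[[-18, 8, 0, 0], [-32, 14, 10, 0], [-32, 14, 32, 0], [-32, 14, 55, 0], [-32, 14, 78, 0], [-32, 14, 95, 0], [-32, 14, 106, 0], [-32, 14, 109, 0]]]}}

```text
t: 41.52
eef_pos: [622.6, -93.0, 80.8]
tcp_rot: [-0.0, 0.678, 0.735, -0.0]
wrist_force: [-0.4, 0.0, -3.2]
opening: 0.492
finger_force: 52.0
```

```bash
python3 go.py 623.9 -95.7 78 94.2
```

```text
t41.5 pos [622.6 -93.   80.8] psi 94.6 q6 -23 op 0.49 F52 -> [-2.8  1.1  2.8] roll 0.4
```

Request:
{"op": "carry_out", "data": {"deltas": [[[0, 0, 0, 0], [0, 0, 1, 0], [0, 0, 2, 0], [0, 0, 3, 0], [0, 0, 3, 0]]]}}

```text
t: 42.15
eef_pos: [622.8, -93.4, 78.4]
tcp_rot: [-0.0, 0.679, 0.735, 0.0]
wrist_force: [-0.3, 0.7, -3.4]
opening: 0.494
finger_force: 52.0
```

Request:
{"op": "carry_out", "data": {"deltas": [[[0, 0, 0.7, 0], [0, 0, 1.2, 0], [0, 0, 1.2, 0]]]}}

```text
t: 42.52
eef_pos: [623.0, -93.4, 78.1]
tcp_rot: [0.0, 0.679, 0.735, 0.0]
wrist_force: [-2.4, -0.2, 3.6]
opening: 0.498
finger_force: 52.9
```

Request:
{"op": "carry_out", "data": {"deltas": [[[0, 0, 0, 0], [0, 0, 0, 0], [0, 0, 0, 0], [0, 0, 0, 0], [0, 0, 0, 0], [0, 0, 0, 0]]], "grip": 85}}

```text
t: 43.28
eef_pos: [622.9, -93.4, 77.2]
tcp_rot: [-0.0, 0.679, 0.735, -0.0]
wrist_force: [0.6, 0.6, 0.4]
opening: 0.99
finger_force: 0.0
```

Request:
{"op": "carry_out", "data": {"deltas": [[[0, 0, -15, 0], [0, 0, -40, 0], [0, 0, -80, 0], [0, 0, -110, 0]]]}}

```text
t: 43.78
eef_pos: [623.5, -93.5, 190.3]
tcp_rot: [0.001, 0.679, 0.735, 0.001]
wrist_force: [1.1, -0.9, 0.1]
opening: 0.994
finger_force: 0.0
```

```bash
python3 - <<'E'
from caps import *
s=env.read_camera("scene");t=env.read_camera("top");np.savez("f6",s=s,t=t);caps(s,t,("red","yellow"))
E
python3 go.py 489 -198.2 150 69.7
```

```text
red scene [([245.77, 187.4], 77)] top [([339.2, 225.84], 306)] top@96 [[488.7, -198.0]]
yellow scene [([221.7, 219.6], 245)] top [] top@96 []
t43.9 pos [625.4 -94.1 192.8] psi 94.5 q6 -23 op 1.00 F0 -> [ -92.8 -144.6   41.9] roll 24.8
```

```bash
python3 go.py 488.9 -198.1 150 159.8
```

```text
t43.9 pos [625.4 -94.1 192.8] psi 94.5 q6 -23 op 1.00 F0 -> [ -92.7 -144.7   41.9] roll -65.3
```

Request:
{"op": "carry_out", "data": {"deltas": [[[-14, -22, 0, -9], [-30, -47, 0, -18], [-47, -73, 0, -27], [-64, -100, 0, -37], [-80, -125, 5, -46], [-91, -142, 15, -55], [-93, -145, 28, -63], [-93, -145, 40, -65]]]}}

```text
t: 44.88
eef_pos: [485.2, -197.6, 146.6]
tcp_rot: [-0.0, 0.178, 0.984, 0.0]
wrist_force: [0.1, 0.5, 0.4]
opening: 0.994
finger_force: 0.0
```

```bash
python3 go.py 488.9 -198.1 74 159.8
```

```text
t44.9 pos [ 485.2 -197.6  146.6] psi 159.5 q6 -104 op 0.99 F0 -> [-3.7  0.9 72.6] roll -0.3
```

Request:
{"op": "carry_out", "data": {"deltas": [[[-3, 1, 15, 0], [-3, 1, 30, 0], [-3, 1, 43, 0], [-3, 1, 55, 0], [-3, 1, 65, 0], [-3, 1, 71, 0], [-3, 1, 72, 0], [-3, 1, 72, 0]]]}}

```text
t: 45.88
eef_pos: [489.1, -197.8, 75.5]
tcp_rot: [0.0, 0.178, 0.984, -0.0]
wrist_force: [-0.5, 0.5, -0.0]
opening: 0.992
finger_force: 0.0
```

Request:
{"op": "carry_out", "data": {"deltas": [[[0, 0, 0, 0], [0, 0, 0, 0], [0, 0, 0, 0], [0, 0, 0, 0], [0, 0, 0, 0], [0, 0, 0, 0], [0, 0, 0, 0]]], "grip": 20, "squeeze": 50}}

```text
t: 46.75
eef_pos: [489.1, -198.1, 75.9]
tcp_rot: [0.0, 0.178, 0.984, -0.0]
wrist_force: [-2.3, -0.1, 5.8]
opening: 0.493
finger_force: 50.6
```

```bash
python3 go.py 488.9 -198.1 74 159.8
```

```text
t46.8 pos [ 489.1 -198.1   75.9] psi 159.5 q6 -104 op 0.49 F51 -> [ 0.1 -0.1  1.9] roll -0.3
```

Request:
{"op": "carry_out", "data": {"deltas": [[[0, 0, -5, 0], [0, 0, -20, 0], [0, 0, -45, 0], [0, 0, -75, 4], [0, 0, -105, 12], [0, 0, -118, 21], [0, 0, -120, 31], [0, 0, -120, 41]]]}}

```text
t: 47.75
eef_pos: [488.9, -197.5, 196.2]
tcp_rot: [0.0, 0.513, 0.858, 0.0]
wrist_force: [0.5, -0.7, -4.2]
opening: 0.491
finger_force: 51.5
```

```bash
python3 go.py 498 146.2 195 80.2
```

```text
t47.8 pos [ 488.9 -197.5  196.2] psi 118.2 q6 -62 op 0.49 F52 -> [298.6 170.5   1.1] roll 38.0
```

Request:
{"op": "carry_out", "data": {"deltas": [[[20, 11, 0, 5], [60, 34, 0, 11], [105, 60, 0, 17], [150, 86, 0, 23], [195, 112, 0, 29], [240, 137, 0, 34], [280, 160, 0, 38], [298, 170, 0, 38]]]}}

```text
t: 48.75
eef_pos: [495.2, 148.0, 195.8]
tcp_rot: [-0.0, 0.762, 0.647, 0.0]
wrist_force: [0.7, -0.1, -4.3]
opening: 0.496
finger_force: 51.6
```

```bash
python3 go.py 498 146.2 107.9 80.2
```

```text
t48.8 pos [495.2 148.  195.8] psi 80.6 q6 14 op 0.50 F52 -> [-1.4  3.1 87.9] roll 0.4
```

Request:
{"op": "carry_out", "data": {"deltas": [[[0, 1, 10, 0], [0, 1, 28, 0], [0, 1, 48, 0], [0, 1, 65, 0], [0, 1, 77, 0], [0, 1, 84, 0], [0, 1, 88, 0], [0, 1, 88, 0]]]}}

```text
t: 49.75
eef_pos: [496.9, 145.1, 107.3]
tcp_rot: [0.0, 0.763, 0.646, 0.0]
wrist_force: [-0.4, 0.0, -3.8]
opening: 0.498
finger_force: 51.6
```

Request:
{"op": "carry_out", "data": {"deltas": [[[0, 0, 0, 0], [0, 0, 0, 0], [0, 0, 0, 0], [0, 0, 0, 0], [0, 0, 0, 0], [0, 0, 0, 0], [0, 0, 0, 0], [0, 0, 0, 0]]]}}

```text
t: 50.75
eef_pos: [496.8, 145.2, 107.2]
tcp_rot: [-0.0, 0.763, 0.646, 0.0]
wrist_force: [-0.0, -0.0, -3.9]
opening: 0.492
finger_force: 51.6
```

```bash
python3 go.py 498 146.2 107.9 -9.8;python3 - <<'E'
from h import *
s=env.read_camera("scene"); t=env.read_camera("top"); np.savez("f7",s=s,t=t)
cv2.imwrite("pics/r1.png",np.hstack([crop(s,325,185,75,75,5),crop(t,120,165,85,75,5)]))
E
```

```text
t50.8 pos [496.8 145.2 107.2] psi 80.5 q6 13 op 0.49 F52 -> [ 1.2  1.  -0.7] roll 90.3
```

View pics/r1.png

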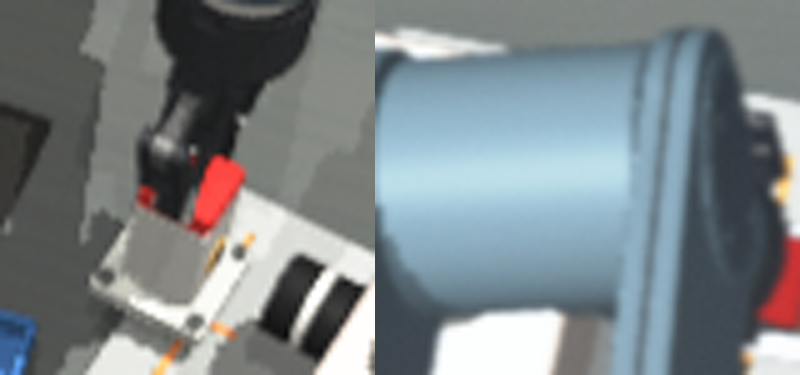

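The picture shows the brass port at (215,255) facing the lens at the focus height. Now I turn it to black.

Request:
{"op": "carry_out", "data": {"deltas": [[[0, 0, 0, 6], [1, 1, 0, 16], [1, 1, 0, 26], [1, 1, 0, 36], [1, 1, 0, 46], [1, 1, 0, 56], [1, 1, 0, 66], [1, 1, 0, 76]]]}}

```text
t: 51.85
eef_pos: [498.0, 146.0, 107.2]
tcp_rot: [0.0, 0.999, 0.037, 0.0]
wrist_force: [0.5, -1.1, -4.8]
opening: 0.488
finger_force: 51.6
```

Request:
{"op": "carry_out", "data": {"deltas": [[[0, 0, 0, 9], [0, 0, 0, 14], [0, 0, 0, 14], [0, 0, 0, 14], [0, 0, 0, 14], [0, 0, 0, 14], [0, 0, 0, 14], [0, 0, 0, 14]]]}}

```text
t: 52.85
eef_pos: [498.0, 146.0, 107.2]
tcp_rot: [-0.0, 0.997, -0.082, 0.0]
wrist_force: [0.7, -0.7, -4.4]
opening: 0.49
finger_force: 51.6
```

Request:
{"op": "carry_out", "data": {"deltas": [[[0, 0, 0, 0], [0, 0, 0, 0], [0, 0, 0, 0], [0, 0, 0, 0], [0, 0, 0, 0], [0, 0, 0, 0]]]}}

```text
t: 53.6
eef_pos: [497.9, 146.0, 107.2]
tcp_rot: [0.0, 0.997, -0.082, -0.0]
wrist_force: [-0.2, -0.6, -5.3]
opening: 0.494
finger_force: 51.6
```

```bash
python3 go.py 498 146.2 107.9 -9.8 615.1 24 190 4.2
```

```text
t53.6 pos [497.9 146.  107.2] psi -9.5 q6 103 op 0.49 F52 -> [ 0.  -0.2 -0.7] roll 0.3
t53.6 pos [497.9 146.  107.2] psi -9.5 q6 103 op 0.49 F52 -> [135.6 101.1 -82.8] roll -13.7
```

Request:
{"op": "carry_out", "data": {"deltas": [[[0, 0, -10, 0], [0, 0, -35, 0], [0, 0, -65, 0], [10, 7, -84, -2], [40, 30, -84, -6], [80, 60, -84, -10], [115, 86, -84, -13], [136, 101, -84, -14]]]}}

```text
t: 54.6
eef_pos: [617.0, 22.1, 191.8]
tcp_rot: [0.0, 0.999, 0.039, 0.0]
wrist_force: [0.2, 0.2, -3.4]
opening: 0.495
finger_force: 51.7
```

```bash
python3 go.py 615.1 24 84 4.2
```

```text
t54.6 pos [617.   22.1 191.8] psi 4.5 q6 77 op 0.50 F52 -> [ -1.8  -2.1 107.8] roll 0.3
```

Request:
{"op": "carry_out", "data": {"deltas": [[[0, -1, 12, 0], [0, -1, 35, 0], [0, -1, 58, 0], [0, -1, 78, 0], [0, -1, 94, 0], [0, -1, 103, 0], [0, -1, 107, 0], [0, -1, 107, 0]]]}}

```text
t: 55.6
eef_pos: [615.6, 25.1, 84.5]
tcp_rot: [0.0, 0.999, 0.04, 0.0]
wrist_force: [0.6, 0.1, -3.4]
opening: 0.49
finger_force: 51.7
```

Request:
{"op": "carry_out", "data": {"deltas": [[[0, 0, 0.7, 0], [0, 0, 1.5, 0], [0, 0, 2.2, 0], [0, 0, 2.5, 0], [0, 0, 2.5, 0]]]}}

```text
t: 56.22
eef_pos: [615.4, 25.0, 81.7]
tcp_rot: [-0.0, 0.999, 0.04, -0.0]
wrist_force: [1.1, 0.3, -4.2]
opening: 0.493
finger_force: 51.7
```

Contact is expected at about 80.9.

Request:
{"op": "carry_out", "data": {"deltas": [[[0, 0, 0.7, 0], [0, 0, 1.3, 0], [0, 0, 1.3, 0]]]}}

```text
t: 56.6
eef_pos: [615.7, 25.1, 81.0]
tcp_rot: [0.0, 0.999, 0.04, 0.0]
wrist_force: [-1.1, 0.5, -0.3]
opening: 0.493
finger_force: 52.3
```

Request:
{"op": "carry_out", "data": {"deltas": [[[0, 0, 0, 0], [0, 0, 0, 0], [0, 0, 0, 0], [0, 0, 0, 0], [0, 0, 0, 0], [0, 0, 0, 0]]], "grip": 85}}

```text
t: 57.35
eef_pos: [615.4, 25.0, 80.4]
tcp_rot: [-0.0, 0.999, 0.04, -0.0]
wrist_force: [-0.5, 0.2, 0.2]
opening: 0.999
finger_force: 0.0
```

Request:
{"op": "carry_out", "data": {"deltas": [[[0, 0, -15, 0], [0, 0, -40, 0], [0, 0, -80, 0], [0, 0, -120, 0]]]}}

```text
t: 57.85
eef_pos: [615.4, 25.0, 202.7]
tcp_rot: [0.0, 0.999, 0.04, 0.0]
wrist_force: [-0.7, -1.2, 1.5]
opening: 0.996
finger_force: 0.0
```

```bash
python3 go.py 529.3 317.7 200 -37.5
```

```text
t57.9 pos [615.4  25.  202.7] psi 4.5 q6 77 op 1.00 F0 -> [ -62.7 -298.6    2.6] roll 42.0
```

Request:
{"op": "carry_out", "data": {"deltas": [[[-8, -40, 0, 6], [-20, -95, 0, 14], [-32, -150, 0, 21], [-43, -205, 0, 29], [-54, -258, 0, 36], [-63, -295, 0, 42], [-63, -299, 2, 42], [-63, -299, 2, 42]]]}}

```text
t: 58.85
eef_pos: [529.1, 317.9, 198.9]
tcp_rot: [0.0, 0.947, -0.32, 0.0]
wrist_force: [0.0, -0.0, -0.3]
opening: 0.997
finger_force: 0.0
```

```bash
python3 go.py 529.3 317.7 111.8 -37.5
```

```text
t58.9 pos [529.1 317.9 198.9] psi -37.4 q6 148 op 1.00 F0 -> [ 0.3  0.1 87.1] roll 0.1
```

Request:
{"op": "carry_out", "data": {"deltas": [[[0, 0, 20, 0], [0, 0, 40, 0], [0, 0, 58, 0], [0, 0, 70, 0], [0, 0, 80, 0], [0, 0, 86, 0], [0, 0, 87, 0], [0, 0, 87, 0]]]}}

```text
t: 59.85
eef_pos: [529.2, 318.2, 111.8]
tcp_rot: [-0.0, 0.947, -0.321, 0.0]
wrist_force: [-0.8, -0.2, 0.3]
opening: 0.994
finger_force: 0.0
```

Request:
{"op": "carry_out", "data": {"deltas": [[[0, 0, 0, 0], [0, 0, 0, 0], [0, 0, 0, 0], [0, 0, 0, 0], [0, 0, 0, 0], [0, 0, 0, 0], [0, 0, 0, 0], [0, 0, 0, 0]]], "grip": 0, "squeeze": 35}}

```text
t: 60.85
eef_pos: [528.9, 318.0, 111.6]
tcp_rot: [0.0, 0.947, -0.321, -0.0]
wrist_force: [-2.0, -1.5, 3.9]
opening: 0.147
finger_force: 38.1
```

```bash
python3 go.py 529.3 317.7 111.8 115.8
```

```text
t60.9 pos [528.9 318.  111.6] psi -37.5 q6 148 op 0.15 F38 -> [ 0.5 -0.  -0.2] roll -153.3
```

Request:
{"op": "carry_out", "data": {"deltas": [[[0, 0, 0, -6], [0, 0, 0, -16], [0, 0, 0, -26], [0, 0, 0, -36], [0, 0, 0, -46], [0, 0, 0, -56], [0, 0, 0, -66], [0, 0, 0, -76]]]}}

```text
t: 61.85
eef_pos: [528.9, 318.5, 111.6]
tcp_rot: [-0.0, 0.943, 0.333, 0.0]
wrist_force: [-2.0, -0.1, 4.1]
opening: 0.15
finger_force: 38.1
```

Request:
{"op": "carry_out", "data": {"deltas": [[[0, 0, 0, -10], [0, 0, 0, -20], [0, 0, 0, -30], [0, 0, 0, -40], [0, 0, 0, -50], [0, 0, 0, -60], [0, 0, 0, -70], [0, 0, 0, -77]]]}}

```text
t: 62.85
eef_pos: [528.4, 318.6, 111.6]
tcp_rot: [-0.001, 0.531, 0.847, 0.0]
wrist_force: [-3.7, -0.4, 4.3]
opening: 0.149
finger_force: 38.2
```

Request:
{"op": "carry_out", "data": {"deltas": [[[0, 0, 0, 0], [0, 0, 0, 0]]]}}

```text
t: 63.1
eef_pos: [528.4, 318.6, 111.6]
tcp_rot: [-0.0, 0.534, 0.845, 0.0]
wrist_force: [-2.9, 0.6, 5.5]
opening: 0.152
finger_force: 38.2
```

Request:
{"op": "carry_out", "data": {"deltas": [[[0, 0, 0, 0], [0, 0, 0, 0], [0, 0, 0, 0], [0, 0, 0, 0], [0, 0, 0, 0]]], "grip": 60}}

```text
t: 63.72
eef_pos: [529.1, 318.1, 111.4]
tcp_rot: [0.0, 0.533, 0.846, 0.0]
wrist_force: [-0.5, -0.1, -0.1]
opening: 0.704
finger_force: 0.0
```

```bash
python3 go.py 380 440 220 115.8
```

```text
t63.7 pos [529.1 318.1 111.4] psi 115.5 q6 -5 op 0.70 F0 -> [ 174.3  -81.9 -108.6] roll -0.3
```

Request:
{"op": "carry_out", "data": {"deltas": [[[0, 0, -20, 0], [0, 0, -50, 0], [0, 0, -90, 0], [30, -14, -108, 0], [80, -38, -108, 0], [130, -61, -108, 0], [174, -82, -108, 0], [174, -82, -108, 0]]], "grip": 85}}

```text
t: 64.72
eef_pos: [377.0, 441.7, 219.7]
tcp_rot: [-0.0, 0.531, 0.847, 0.0]
wrist_force: [-0.3, 0.0, -0.4]
opening: 0.994
finger_force: 0.0
```

```bash
python3 go.py 529 318 112 115.8; python3 - <<'E'
from h import *
s=env.read_camera("scene"); t=env.read_camera("top"); np.savez("f8",s=s,t=t)
a=np.hstack([crop(s,375,220,85,70,4),crop(t,95,170,115,70,4)])
b=np.hstack([crop(s,180,195,165,105,2.4),crop(t,220,135,165,105,2.4)])
w=max(a.shape[1],b.shape[1]);pad=lambda x:np.pad(x,((0,0),(0,w-x.shape[1]),(0,0)))
cv2.imwrite("pics/end.png",np.vstack([pad(a),pad(b)]))
E
```

```text
t64.7 pos [377.  441.7 219.7] psi 115.8 q6 13 op 0.99 F0 -> [-177.7   83.   107.6] roll 0.0
```

View pics/end.png

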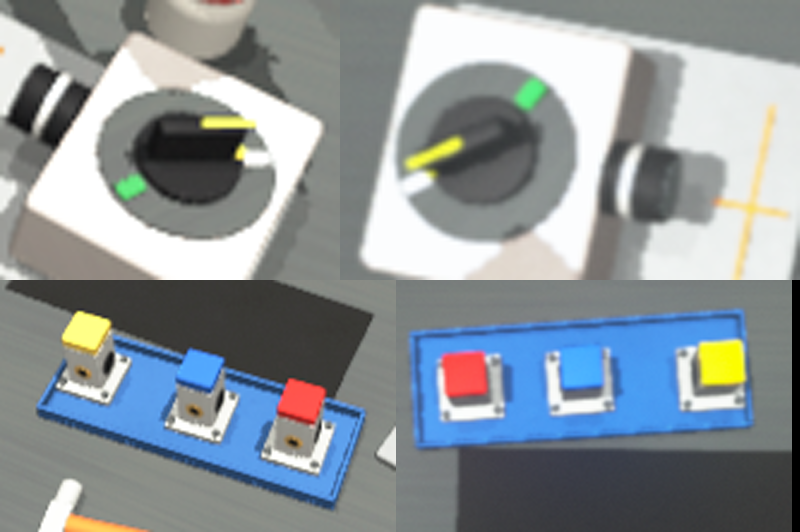

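Every valve stands in the tray. The pointer is about 2° from white. Yellow at (710,377) seems nudged toward the end wall, so I will check its tilt numerically.

```bash
python3 - <<'E'
from caps import *
f=np.load("f8.npz")
for n in("yellow","red"):
  a=seg(f["s"],n,np.s_[195:300,180:345]);b=seg(f["t"],n,np.s_[135:240,220:385])
  print(n,a,b,[at("top",p,101)[:2].round(1) for p,_ in b])
g=lambda p:((p[0]-396)/2.4+220-.3,(p[1]-280)/2.4+135-.3)
# flange corners in end.png
for n,cs in dict(yellow=[(683,347),(747,349),(745,405),(678,410)],red=[(442,355),(502,353),(505,415),(438,420)]).items():
  print(n,np.mean([at("top",g(p),17)[:2] for p in cs],0).round(1))
t=f["t"];print((t.shape))
cv2.imwrite("pics/y_end.png",np.hstack([crop(f["t"],330,140,50,60,8),crop(f["s"],190,195,50,60,8)]))
E
```

```text
yellow [(array([216.34, 218.54]), np.int32(71))] [(array([355.3 , 169.52]), np.int32(311))] [array([ 627.3, -236.9])]
red [(array([305.2 , 244.99]), np.int32(270))] [(array([248.37, 174.2 ]), np.int32(286))] [array([613.3,  25.8])]
yellow [ 628.6 -240.7]
red [617.2  25.3]
(420, 560, 3)
```

View pics/y_end.png

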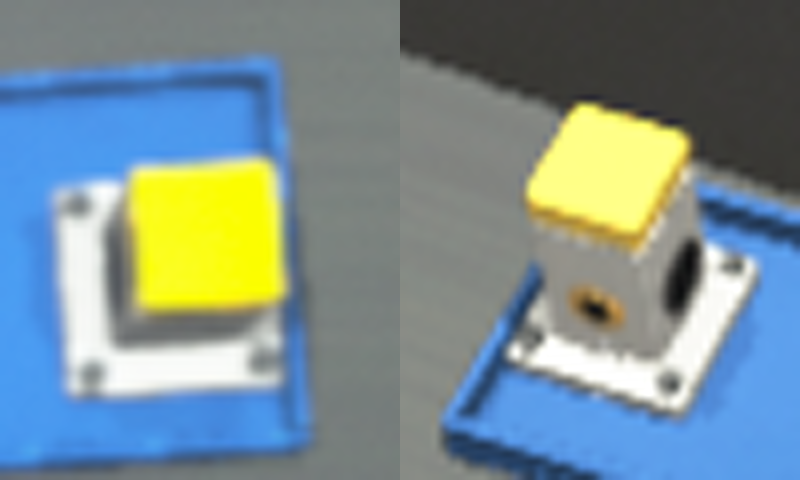

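The yellow valve stands flat inside the tray: cap and flange centres agree within 4 mm, so it is upright, and its y is about -142 mm, inside the limits. I am handing in.

```bash
python3 -c "
from station import env
print(env.finish_job())"
```

```text
the job is handed in; nothing more can be done
None
```

The job is handed in at about 65 s, verdict not shown: yellow, blue and red valves were each held at the focus point brass then black (only red brass and yellow black confirmed by picture there), all three stand in the tray (yellow shifted about 2 cm after placing but upright inside), the pointer is about 2° from the white mark, and the arm went nowhere near the hammer, rotor or grease pot.

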